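Set up the static-discharge stand for the hand tools

TASK

Set up the static-discharge stand for the loose hand tools: back off the wing screw on the emitter collar (anticlockwise seen from above) to its stop or nearly so, before moving the collar, slide the collar along its bar until its pointer stands on the long mark of the scale, and turn the screw fully tight again. Then stand every screwdriver and marker that lies on the bench upright in the divided cup, either end up, and when all are in, last turn the timer knob until its pointer faces the long mark of its scale.

Things in the scene. Friction and masses are not known exactly. Their poses are not given: they have to be found in the camera images.
- station: The static-discharge stand, fixed to the bench: a grey housing 116 mm deep (local x) and 380 mm wide (local y), its top 25 mm above the bench. Origin on the bench, under the guide bar; x away from the robot, y to its left along the bar, z up. On it, right to left: timer knob (x = -15, y = -158 mm), steel guide bar (y -120 to +70 mm, axis 55 mm up, two posts 66 mm high), divided cup (y = +125 mm).
- cup_floor (a point): Centre of the floor of the black divided cup, 29 mm above the bench. Axes as the stand's. The cup is square, 80 mm outside, its rim 74 mm above this floor; a cross of 12 mm thick walls, as high as the rim, leaves four square pockets, 30 mm wide, centred at x = +-21 mm, y = +-21 mm; one tool fits each.
- bar_mark (a point): The middle of the long black mark on the white scale strip that lies in front of the bar; axes as the stand's. The collar is right when its pointer has the same local y.
- collar_pointer (a point): Tip of the pointer on the aluminium collar, 36 mm in front of the collar's middle and 28 mm below it. The collar is a block of 34 x 36 x 32 mm on the bar (top 71 mm above the bench) with the wing screw on top and a black emitter tube behind.
- collar (a joint): Slide of the collar along the bar in m, 0 at the right end, growing to the robot's left (stand's +y), range 0 to 0.112; the pointer is on the long mark at 0.080. Clamped while the screw is tight; with that backed off by more than 0.6 rad it slides with 1 to 2 N. It stays where it is left.
- screw (a joint): Angle of the wing screw on the collar in rad: 0 is fully tight (at its stop), growing anticlockwise seen from above, 1.4 is fully backed off (stop). It starts tight, stays where it is left, and takes 0.35 N m to start it.
- screw_grip (a point): Centre of the screw's wing, a flat bar 32 mm long, 9 mm thick and 18 mm high, standing on the collar 7 mm above the collar's top (wing 78 to 96 mm above the bench); x axis across the wing's thickness, y axis along its length.
- knob (a joint): Angle of the timer knob in rad, growing clockwise seen from above, 0 to 3.6; its white pointer line faces the long mark at 2.40. Stays where it is left, turns with about 0.03 N m.
- knob_grip (a point): On the knob's vertical axis, 22 mm above the housing's top, middle of its bar grip (40 mm long, 11 mm thick, from 6 to 32 mm above the housing, on a round skirt of 47 mm diameter); x axis along the bar towards the end with the white pointer line, z up.
- knob_mark (a point): The middle of the long white mark of the knob's scale, on the housing's top, 34 mm from the knob's axis.
- driver_1: A screwdriver, one of two alike (177 mm, 60 g): round handle, 23 mm diameter, 5 mm shank. Origin at the middle of its length, 13 mm below its axis; y along it: handle from y = -6 to +88 mm, shank's tip at -88 mm. Starts lying on the bench, tip sagging a little; the fluted handle hardly rolls. Not present in every run.
- driver_2: A screwdriver, one of two alike (177 mm, 60 g): round handle, 23 mm diameter, 5 mm shank. Origin at the middle of its length, 13 mm below its axis; y along it: handle from y = -6 to +88 mm, shank's tip at -88 mm. Starts lying on the bench, tip sagging a little; the fluted handle hardly rolls. Not present in every run.
- marker_1: A marker pen, one of two alike: 135 mm long, 16 to 17 mm thick, about 25 g. Origin at the middle of its length, on the underside, 8 mm below its axis; the local y axis runs along it. It starts lying on the bench. Not present in every run.
- marker_2: A marker pen, one of two alike: 135 mm long, 16 to 17 mm thick, about 25 g. Origin at the middle of its length, on the underside, 8 mm below its axis; the local y axis runs along it. It starts lying on the bench. Not present in every run.

How it is judged (in metres and radians):
On the way, in this order (a step that is already met when the one before it is completed fails the run):
1. the screw is backed off by at least 1.0 rad with the collar still within 5 mm of where it stood (value of joint screw above 1 rad and distance of collar_pointer from where it was at the start of the episode below 0.005 m), for 0.1 s.
2. the collar's pointer is within 4 mm of the long mark, the screw still backed off by at least 0.5 rad (y of collar_pointer in the frame of bar_mark between -0.004 and 0.004 m and value of joint screw above 0.5 rad), for 0.1 s.
3. the screw is tight again (within 0.15 rad of its stop), the pointer still within 4 mm of the long mark (y of collar_pointer in the frame of bar_mark between -0.004 and 0.004 m and value of joint screw below 0.15 rad), for 0.2 s.
4. every tool present stands in the cup ((angle between driver_1's own y axis and vertical below 0.55 rad or angle between driver_1's own y axis and vertical above 2.59 rad) and x of driver_1 in the frame of cup_floor between -0.06 and 0.06 m and y of driver_1 in the frame of cup_floor between -0.06 and 0.06 m and z of each of driver_1, driver_2 in the frame of cup_floor below 0.105 m and linear speed of each of driver_1, driver_2, marker_1, marker_2 below 0.05 m/s and (angle between driver_2's own y axis and vertical below 0.55 rad or angle between driver_2's own y axis and vertical above 2.59 rad) and x of driver_2 in the frame of cup_floor between -0.06 and 0.06 m and y of driver_2 in the frame of cup_floor between -0.06 and 0.06 m and (angle between marker_1's own y axis and vertical below 0.55 rad or angle between marker_1's own y axis and vertical above 2.59 rad) and x of marker_1 in the frame of cup_floor between -0.06 and 0.06 m and y of marker_1 in the frame of cup_floor between -0.06 and 0.06 m and z of each of marker_1, marker_2 in the frame of cup_floor below 0.085 m and (angle between marker_2's own y axis and vertical below 0.55 rad or angle between marker_2's own y axis and vertical above 2.59 rad) and x of marker_2 in the frame of cup_floor between -0.06 and 0.06 m and y of marker_2 in the frame of cup_floor between -0.06 and 0.06 m), for 0.2 s.
5. the knob's pointer faces the long mark within 0.12 rad (value of joint knob between 2.28 and 2.52 rad), for 0.2 s.
At the end, for the whole second after the job is handed in: The collar's pointer is within 4 mm of the long mark with the screw tight (within 0.15 rad of its stop); every screwdriver and marker present stands at rest in the divided cup, within 0.55 rad of upright, its lower end down in a pocket; the knob's pointer faces its long mark within 0.12 rad (all of step 3 and all of step 4 and all of step 5); the robot touches nothing.
Of driver_1, driver_2, marker_1, marker_2 only 2 to 4 are there at a start; the rules pass over those that are not, and their reading is None.
At some moment in a run one of driver_1, driver_2, marker_1, marker_2 may be knocked a few centimetres aside while the robot is not near it.
Once in a run the grip may slacken for a moment while it holds something.
It also fails if it takes over 210 s, if anything falls off the work surface, if the arm or the gripper's body presses on something with over 40 N, if the wrist force passes 120 N, or if a joint passes its speed limit or range.

ROBOT

A 6-joint arm with a two-finger parallel gripper is mounted at the origin on a cart in front of the work surface, level with it; the furniture and walls round the work are solid. World frame = base frame: x ahead of the robot, y to its left, z up, the work surface at z = 0. Lengths are in mm, angles in rad, forces in N, time in s.
With the tool pointing down it reaches from about 400 to 925 mm from the base axis. Payload 12.5 kg.
Tool frame: the origin (TCP) lies at the very end of the fingers, on their centre line; the grasp point (between the pads) lies env.grip_point_offset behind it (env.grip_point_offset is the distance from the TCP to the grasp point, in mm); y points along the fingers, z is the direction in which the jaws open and shut, and the axes are right-handed (so a half turn about y gives the same grasp; the last joint's range is limited). The gripper opens to 95 mm and grips with 3 to 60 N. Pads are 20 mm wide; open, the fingers measure 119 mm over their backs; the gripper's body (75 mm by 180 mm) begins 59 mm behind the grasp point.
Start: joints at [1.114, 0.491, 1.559, -0, 1.092, -0.106], TCP at [214.766, 586.963, 186.361] pointing down, gripper open.
Joint ranges: [-3.1, 3.1], [-0.84, 2.19], [0.05, 2.79], [-1.13, 4.28], [0.06, 2.93], [-2.69, 2.69]. Speed limits (rad/s): [2.22, 2.22, 2.79, 3.14, 3.14, 3.14].

INTERFACE

Orientations are given as [roll, pitch, yaw] about the fixed x, y, z axes, in that order (R = Rz(yaw) Ry(pitch) Rx(roll)).
In Python, from cell import readout, read_camera, env, nets gives the robot as it stands.
- The arm moves only by the tool apply_moves, never from a script. Its argument "increments" is a list of rows, each a list of 3 entries, a list of its own where there are three numbers: the shift along the tool's x, y, z in cm, then the turn, a rotation vector about the tool's x, y, z in degrees, then the finger opening in cm, from 0 to 9.51. A call has exactly 5 rows; each row shifts and turns the pose as measured when the row begins, along the tool's axes as they then stand; what a row does not reach is not made up. A row lasts 1/8 s, in which the tool goes at most 62.5 mm and 10.7 degrees, less where a joint would pass 70% of its speed; a pose out of reach is approached as far as the arm can. A call with a gripper value outside its range is refused whole. The fingers move at their own pace and stop on an object; the grip force is fixed at half the most. Time passes only in rows, so rows that do not move let the fingers close, or fill a call up. It gives the time, the measured TCP pose, the force and the opening at its end, in the units of the state.
- readout.state(): the state, without advancing time (a new reading comes with each control period).
- read_camera(name): name is "scene" or "top" or "wrist"; returns a dict with "img" (420x560x3 uint8, red, green, blue), "vfov" (degrees; the focal length in pixels is half the picture's height over the tangent of half this angle, whatever the lens; pixels are square), "cx", "cy" (the principal point, pixels), "rvec" (rotation vector, rad) and "tvec" (3), from world to camera coordinates, as OpenCV has them; the wrist camera has in their place "mount" (4x4, takes a point from camera to tool coordinates, whose origin is the TCP and whose axes are the tool frame's). Camera axes: x right, y down, z forward; pixel columns grow to the right and rows downward; lengths in mm; the calibration is good to about 2 mm. A picture is of the moment at which its call begins: read the wrist's pose just before it. There is no depth.
- env.job_done(): hands the job in, once; it reports no verdict.
Trained networks look in a picture, given as the dict that the camera call returned (one of the last four; its "shot" number tells which), for a name from the list of things; names that differ only in an ending like _2 or _b are one class to them, and where a whole thing is asked for, a point or a joint stands for the part that bears it (a point fixed in the world has none). Each returns a list of dicts, best first, with "confidence" (0 to 1); they miss things now and then, are a little off and sometimes report something else, mostly with a low value. They report only what shows in the picture. A call takes as long as a camera call.
- nets.look_for(picture, thing): "point" ([x, y, z] in mm, in the coordinates of the camera as it stood for that picture, good to about 4 mm: the middle of the surface that is visible of it).
- nets.mark_of(picture, thing): "point" ([x, y, z] in mm, in the coordinates of the camera as it stood for that picture, good to about 4 mm: a listed point, or the origin of a listed thing).
The state is a dict: "t": time; "joints": joint angles; "qvel": joint speeds; "tau": joint torques, N m; "eef_pos": TCP position; "tcp_rot": TCP orientation; "ft_force": force on the tool from outside, world axes, zero at the start; "moment": the same for the moment, N m; "opening": opening from 0.0 (shut) to 1.0 (fully open).
Only numpy, scipy, OpenCV 4.12 (cv2) and the standard library are available. Lean on these libraries where they do the work, as an engineer would, in place of code of your own. Each camera call takes 0.05 s, during which the arm holds its last target. There are 200 camera calls.

## Working session

There is one attempt and no reset: what is moved stays moved. The work goes in short steps, Python scripts to look and compute and a tool call to move; the robot and the scene stay as the last step left them, time stands still between calls to the robot, and variables do not carry over. Pictures are saved under pics/ and viewed, about 12 in all and at most 16, crops included, and the job is handed in when it is done.

Besides the shell and the picture viewer there is one more tool, called after ">>>" in YAML: its name, and indented under it one key for each argument. apply_moves: Moves the arm, as the interface text tells. Its arguments: {"type":"object","properties":{"increments":{"type":"array"}},"required":["increments"]}

```bash
ls; mkdir -p pics
cat > h.py <<'E'
import numpy as np, cv2
from scipy.spatial.transform import Rotation as R
from cell import readout, read_camera, env, nets
def T_tool(s=None):
    s=s or readout.state(); T=np.eye(4); T[:3,:3]=R.from_euler('xyz',s['tcp_rot']).as_matrix(); T[:3,3]=s['eef_pos']; return T
def shot(name):
    T=T_tool(); p=read_camera(name)
    if 'mount' in p: p['cw']=T@np.array(p['mount'])
    else:
        M=np.eye(4); M[:3,:3]=cv2.Rodrigues(np.array(p['rvec'],float))[0]; M[:3,3]=np.ravel(p['tvec']); p['cw']=np.linalg.inv(M)
    return p
def w(p,pt): return (p['cw']@np.r_[pt,1])[:3]
def f(p): return p['img'].shape[0]/2/np.tan(np.radians(p['vfov'])/2)
def px(p,W):
    c=np.linalg.inv(p['cw'])@np.r_[W,1]; return np.array([p['cx']+f(p)*c[0]/c[2],p['cy']+f(p)*c[1]/c[2]])
def ray(p,u,v,z):
    d=p['cw'][:3,:3]@np.array([(u-p['cx'])/f(p),(v-p['cy'])/f(p),1]); o=p['cw'][:3,3]; return o+d*(z-o[2])/d[2]
def save(p,n,crop=None,k=1):
    im=p['img'][...,::-1]
    if crop: a,b,c,d=crop; im=im[b:d,a:c]
    cv2.imwrite('pics/'+n,cv2.resize(im,None,fx=k,fy=k,interpolation=cv2.INTER_CUBIC))
E
python3 - <<'E'
from h import *
s=readout.state();print(s, env.grip_point_offset); print(T_tool().round(3))
for n in ['top','scene']:
    p=shot(n); save(p,n+'1.png'); print(n,p['cw'].round(2).tolist())
    for t in ['station','cup_floor','bar_mark','collar_pointer','screw_grip','knob_grip','knob_mark','driver_1','marker_1']:
        print(t,[(w(p,d['point']).round(0).tolist(),round(d['confidence'],2)) for d in nets.mark_of(p,t)])
E
```

```text
pics
{'t': 0.0, 'joints': array([ 1.11440844e+00,  4.91558721e-01,  1.55947472e+00, -3.12534342e-05,
        1.09173382e+00, -1.05573689e-01]), 'qvel': array([-2.76846720e-05, -1.46687001e-04, -3.32962933e-04, -1.26175574e-03,
       -1.09586711e-03,  1.11685117e-04]), 'tau': array([ 1.46966773e-03, -6.12631989e+01, -2.58191925e+01,  6.93211821e-02,
        4.80166334e-02, -8.11672999e-05]), 'eef_pos': array([214.6273381 , 586.67330856, 185.75359954]), 'tcp_rot': array([-1.57196731e+00,  9.62134263e-05, -3.50799829e-01]), 'ft_force': array([-0.09529238,  0.08757616, -0.33785607]), 'moment': array([ 0.04315635, -0.00625162, -0.00843122]), 'opening': 0.9958705713164654} 18.8
[[ 9.39000e-01 -0.00000e+00  3.44000e-01  2.14627e+02]
 [-3.44000e-01 -1.00000e-03  9.39000e-01  5.86673e+02]
 [-0.00000e+00 -1.00000e+00 -1.00000e-03  1.85754e+02]
 [ 0.00000e+00  0.00000e+00  0.00000e+00  1.00000e+00]]
top [[0.01, -0.99, 0.16, 320.18], [-1.0, -0.0, 0.02, -19.88], [-0.02, -0.16, -0.99, 1092.42], [0.0, 0.0, 0.0, 1.0]]
station [([546.0, -26.0, -4.0], 0.86)]
cup_floor [([557.0, 99.0, 28.0], 0.72), ([
[... 301 characters left out ...]
[([497.0, -188.0, 22.0], 0.87)]
driver_1 [([546.0, -100.0, 84.0], 0.68), ([490.0, -374.0, -2.0], 0.6)]
marker_1 [([390.0, -316.0, -1.0], 0.55), ([497.0, -191.0, 21.0], 0.46)]
scene [[0.57, -0.36, 0.74, -272.33], [-0.82, -0.23, 0.52, -535.84], [-0.02, -0.9, -0.43, 503.61], [0.0, 0.0, 0.0, 1.0]]
station []
cup_floor [([553.0, 97.0, 27.0], 0.88)]
bar_mark [([513.0, -25.0, 28.0], 0.78)]
collar_pointer [([512.0, -98.0, 23.0], 0.88)]
screw_grip [([490.0, -190.0, 25.0], 0.56), ([544.0, -102.0, 89.0], 0.46)]
knob_grip [([530.0, -183.0, 42.0], 0.82)]
knob_mark [([490.0, -191.0, 26.0], 0.89), ([509.0, -97.0, 25.0], 0.63)]
driver_1 [([490.0, -373.0, -1.0], 0.73)]
marker_1 [([392.0, -314.0, 2.0], 0.61)]
```

View pics/top1.png

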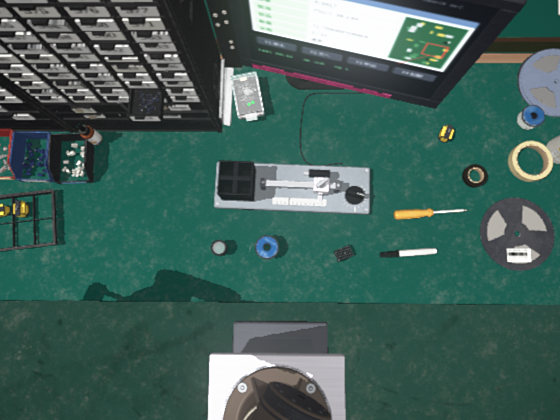

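View pics/scene1.png

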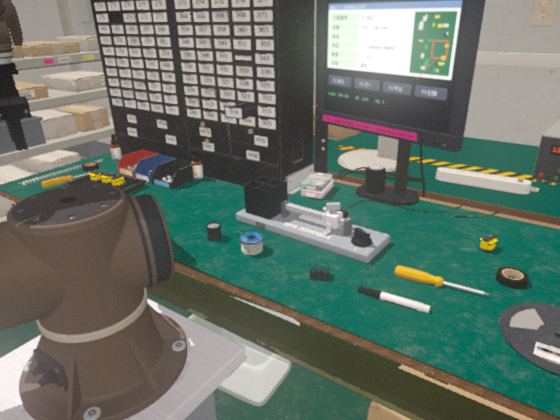

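Run:
```python
from h import *
p=shot('scene'); save(p,'scene2.png',(0,130,200,230),4)
print([(u,v,ray(p,u,v,0).round(0)) for u,v in[(57,181),(40,184),(115,178)]])
q=shot('top'); save(q,'top2.png',(200,140,480,280),2.8)
for t in ['driver_1','marker_1']:
  for a in (p,q):
    print(t,[(w(a,d['point']).round(0).tolist(),round(d['confidence'],2)) for d in nets.look_for(a,t)])
for W in [(490,-374,13),(390,-316,8)]: print(px(q,W),px(p,W))
# endpoints from picture
print(ray(q,394,215,13),ray(q,466,211,10),ray(q,380,254,8),ray(q,437,252,8))
print(ray(q,215,209,25),ray(q,369,213,25),ray(q,218,163,25),ray(q,369,168,25))
```

```text
[(57, 181, array([413., 853.,   0.])), (40, 184, array([367., 875.,  -0.])), (115, 178, array([534., 710.,   0.]))]
driver_1 [([481.0, -345.0, 14.0], 0.63)]
driver_1 [([486.0, -332.0, 14.0], 0.58)]
marker_1 [([385.0, -320.0, 11.0], 0.71), ([539.0, -106.0, 63.0], 0.38), ([527.0, -41.0, 22.0], 0.18)]
marker_1 [([392.0, -311.0, 15.0], 0.68)]
[430.87926795 212.30751036] [439.60621296 280.46257459]
[408.08679918 253.3115465 ] [391.68695205 298.59883449]
[ 482.91773709 -284.06520506   13.        ] [ 494.10913198 -460.57515452   10.        ] [ 387.89963466 -248.21462634    8.        ] [ 393.61348097 -385.71629069    8.        ]
[493.86244568 153.54597052  25.        ] [ 485.72261851 -221.01577914   25.        ] [609.70839162 149.56298896  25.        ] [ 597.90968551 -223.88218406   25.        ]
```

View pics/scene2.png

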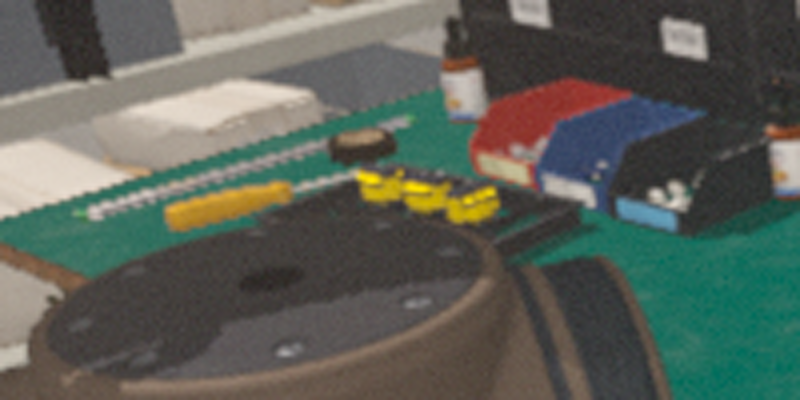

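View pics/top2.png

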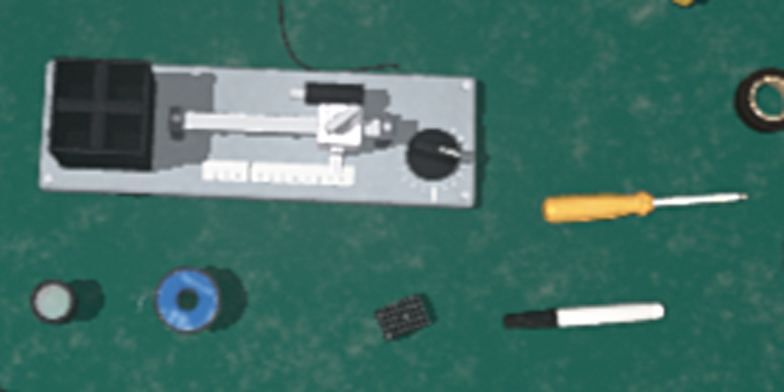

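Run:
```python
from h import *
p=shot('wrist'); save(p,'w1.png'); print(p['cw'].round(2).tolist(), np.array(p['mount']).round(2).tolist(),p['vfov'])
q=shot('scene')
for a in (p,q):
  for t in ['driver_1','marker_1']:
    print(t,[(w(a,d['point']).round(0).tolist(),round(d['confidence'],2)) for d in nets.look_for(a,t)])
for u,v in [(42,185),(72,178),(89,174)]: print(ray(q,u,v,12),px(p,ray(q,u,v,12)))
```

```text
[[0.34, 0.9, 0.26, 141.07], [0.94, -0.33, -0.1, 614.43], [0.0, 0.28, -0.96, 385.56], [0.0, 0.0, 0.0, 1.0]] [[0.0, 0.96, 0.28, -78.63], [-0.0, -0.28, 0.96, -199.2], [1.0, -0.0, -0.0, 0.48], [0.0, 0.0, 0.0, 1.0]] 70.54235133071799
driver_1 []
marker_1 []
driver_1 [([477.0, -340.0, 17.0], 0.86)]
marker_1 [([387.0, -320.0, 14.0], 0.83), ([545.0, -104.0, 85.0], 0.58), ([524.0, -48.0, 23.0], 0.57)]
[350.77217481 827.29333905  12.        ] [487.88070841 223.85175063]
[438.80249788 803.38658537  12.        ] [481.12530845 285.13083195]
[491.91910871 789.31296013  12.        ] [477.66967927 318.59209314]
```

View pics/w1.png

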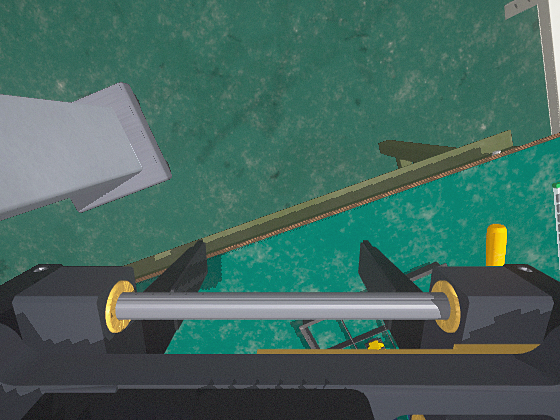

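```bash
cat >> h.py <<'E'
def pose(x,y,z,phi,tilt=None):
    """tool y down, jaw axis z at heading phi (deg); tilt: optional world rotvec deg applied after"""
    c,s=np.cos(np.radians(phi)),np.sin(np.radians(phi))
    M=np.eye(4); M[:3,:3]=np.array([[s,0,c],[-c,0,s],[0,-1,0]])
    if tilt is not None: M[:3,:3]=R.from_rotvec(np.radians(tilt)).as_matrix()@M[:3,:3]
    M[:3,3]=(x,y,z); return M
def plan(targets,op,T=None,step=60,ang=10,n=None):
    """print rows through list of 4x4 targets"""
    T=T_tool() if T is None else T; rows=[]
    for G in targets:
        L=np.linalg.norm(G[:3,3]-T[:3,3]); rv=R.from_matrix(T[:3,:3].T@G[:3,:3]).as_rotvec()
        k=n or max(1,int(np.ceil(max(L/step,np.degrees(np.linalg.norm(rv))/ang))))
        for i in range(k):
            d=T[:3,:3].T@(G[:3,3]-T[:3,3])/(k-i); r=np.degrees(R.from_matrix(T[:3,:3].T@G[:3,:3]).as_rotvec())/(k-i)
            rows.append([(d/10).round(2).tolist(),r.round(1).tolist(),op])
            M=np.eye(4); M[:3,:3]=R.from_rotvec(np.radians(r)).as_matrix(); M[:3,3]=d; T=T@M
    while len(rows)%5: rows.append([[0,0,0],[0,0,0],op])
    for i in range(0,len(rows),5): print(str(rows[i:i+5]).replace(' ',''))
    return T
E
python3 - <<'E'
from h import *
plan([pose(430,300,220,50),pose(520,-50,210,32)],5)
E
```

```text
[[[4.3,-0.48,-2.79],[-0.0,2.8,-0.0],5],[[4.43,-0.48,-2.58],[-0.0,2.8,-0.0],5],[[4.55,-0.48,-2.35],[-0.0,2.8,-0.0],5],[[4.66,-0.48,-2.13],[-0.0,2.8,-0.0],5],[[4.76,-0.48,-1.89],[-0.0,2.8,-0.0],5]]
[[[4.85,-0.48,-1.65],[-0.0,2.8,-0.0],5],[[4.93,-0.48,-1.41],[-0.0,2.8,-0.0],5],[[4.2,0.14,-3.0],[-0.0,2.6,-0.0],5],[[4.33,0.14,-2.81],[-0.0,2.6,-0.0],5],[[4.45,0.14,-2.62],[-0.0,2.6,-0.0],5]]
[[[4.56,0.14,-2.41],[-0.0,2.6,-0.0],5],[[4.67,0.14,-2.21],[0.0,2.6,0.0],5],[[4.76,0.14,-1.99],[0.0,2.6,0.0],5],[[4.85,0.14,-1.78],[0.0,2.6,0.0],5],[[0,0,0],[0,0,0],5]]
```

>>> apply_moves:
  increments:
    - [[4.3,-0.5,-2.8],[0,2.8,0],5]
    - [[4.4,-0.5,-2.6],[0,2.8,0],5]
    - [[4.5,-0.5,-2.4],[0,2.8,0],5]
    - [[4.7,-0.5,-2.1],[0,2.8,0],5]
    - [[4.8,-0.5,-1.9],[0,2.8,0],5]

```text
t: 2.22
eef_pos: [370.4, 377.8, 211.4]
tcp_rot: [-1.57, -0.0, -0.597]
ft_force: [0.2, 0.2, -0.5]
opening: 0.55
```

>>> apply_moves:
  increments:
    - [[4.8,-0.5,-1.6],[0,2.8,0],5]
    - [[4.9,-0.5,-1.4],[0,2.8,0],5]
    - [[4.2,0.1,-3.0],[0,2.6,0],5]
    - [[4.3,0.1,-2.8],[0,2.6,0],5]
    - [[4.4,0.1,-2.6],[0,2.6,0],5]

```text
t: 2.85
eef_pos: [473.7, 140.1, 219.6]
tcp_rot: [-1.567, -0.001, -0.839]
ft_force: [0.8, 0.6, -0.2]
opening: 0.525
```

>>> apply_moves:
  increments:
    - [[4.6,0.1,-2.4],[0,2.6,0],5]
    - [[4.7,0.1,-2.2],[0,2.6,0],5]
    - [[4.8,0.1,-2.0],[0,2.6,0],5]
    - [[4.8,0.1,-1.8],[0,2.6,0],5]
    - [[0,0,0],[0,0,0],5]

```text
t: 3.48
eef_pos: [525.2, -70.7, 216.0]
tcp_rot: [-1.565, -0.002, -1.031]
ft_force: [-0.2, 0.5, 0.6]
opening: 0.524
```

Run:
```python
from h import *
p=shot('wrist'); save(p,'w2.png',None,1.4); print(T_tool().round(3))
for t in ['screw_grip','collar_pointer','bar_mark','knob_grip','knob_mark','cup_floor']:
    print(t,[(w(p,d['point']).round(1).tolist(),px(p,w(p,d['point'])).round(0),round(d['confidence'],2)) for d in nets.mark_of(p,t)])
```

```text
[[ 5.15000e-01  5.00000e-03  8.57000e-01  5.24772e+02]
 [-8.57000e-01  2.00000e-03  5.15000e-01 -6.92570e+01]
 [ 1.00000e-03 -1.00000e+00  5.00000e-03  2.16069e+02]
 [ 0.00000e+00  0.00000e+00  0.00000e+00  1.00000e+00]]
screw_grip [([545.5, -101.6, 89.5], array([283., 230.]), 0.58)]
collar_pointer [([511.6, -102.1, 27.2], array([261., 203.]), 0.92)]
bar_mark [([512.7, -29.8, 27.5], array([290., 157.]), 0.68), ([530.8, -184.7, 48.5], array([242., 265.]), 0.67)]
knob_grip [([531.9, -186.0, 46.8], array([242., 265.]), 0.78)]
knob_mark [([493.6, -186.3, 27.8], array([220., 247.]), 0.56)]
cup_floor [([553.7, 94.5, 27.5], array([372.,  85.]), 0.64)]
```

View pics/w2.png

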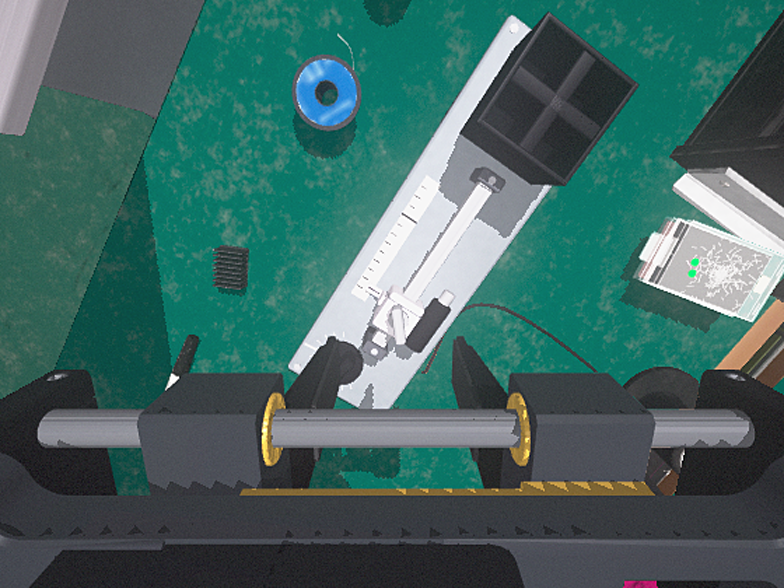

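Run:
```python
from h import *
p=shot('wrist'); save(p,'w3.png',(235,120,345,260),4.2)
q=shot('top'); q2=shot('scene')
for a in (q,q2):
  for t in ['bar_mark','collar_pointer','screw_grip']:
    print(t,[(w(a,d['point']).round(1).tolist(),round(d['confidence'],2)) for d in nets.mark_of(a,t)])
```

```text
bar_mark []
collar_pointer []
screw_grip []
bar_mark [([514.3, -28.3, 25.6], 0.97)]
collar_pointer [([511.1, -98.6, 25.5], 0.65)]
screw_grip [([546.5, -101.1, 87.5], 0.45)]
```

View pics/w3.png

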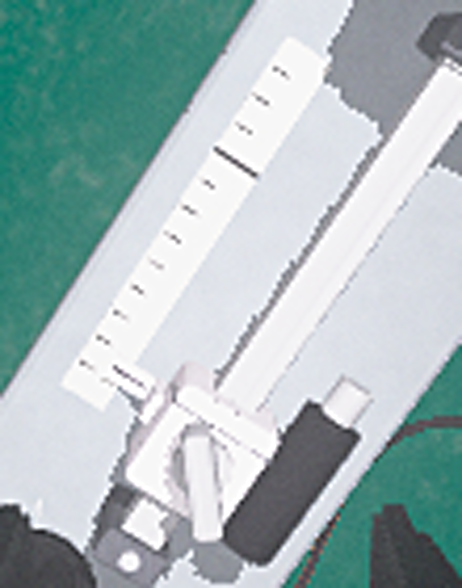

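```bash
cat >> h.py <<'E'
def cr(p,u,v,z,o=(235,120),k=4.2): return ray(p,o[0]+u/k,o[1]+v/k,z)
E
python3 - <<'E'
from h import *
p=shot('wrist')
for n,u,v,z in [('markA',214,148,25.5),('markB',258,175,25.5),('tick0',84,363,25.5),('tick11',280,71,25.5),('ptr',112,367,27),('wA',197,430,96),('wB',208,540,96),('wmidL',190,440,96),('c1',128,470,71),('c2',188,386,71),('c3',278,440,71)]:
  print(n,cr(p,u,v,z).round(1))
a=cr(p,197,430,96);b=cr(p,208,540,96);d=b-a;print(np.degrees(np.arctan2(d[1],d[0])),np.linalg.norm(d),(a+b)/2)
a=cr(p,84,363,25.5);b=cr(p,280,71,25.5);d=b-a;print('yaw',np.degrees(np.arctan2(-d[0],d[1])),np.linalg.norm(d))
E
```

```text
markA [507.3 -28.   25.5]
markB [523.3 -28.   25.5]
tick0 [ 507.  -108.3   25.5]
tick11 [512.5   2.   25.5]
ptr [ 515.3 -104.4   27. ]
wA [537.9 -89.4  96. ]
wB [ 557.  -115.2   96. ]
wmidL [537.7 -92.8  96. ]
c1 [ 531.2 -117.3   71. ]
c2 [533.1 -86.3  71. ]
c3 [564.  -86.8  71. ]
-53.48081159955437 32.12259306151895 [ 547.45823828 -102.32456801   96.        ]
yaw -2.8842345705627395 110.46205499112875
```

Run:
```python
from h import *
T=plan([pose(547.5,-102,125,36.5)],3)
plan([pose(547.5,-102,75,36.5)],3,T,30)
```

```text
[[[2.04,4.57,0.06],[-0.2,-2.7,0.1],3],[[2.05,4.57,-0.02],[-0.2,-2.7,0.1],3],[[0,0,0],[0,0,0],3],[[0,0,0],[0,0,0],3],[[0,0,0],[0,0,0],3]]
[[[0.0,2.5,0.0],[-0.0,0.0,-0.0],3],[[0.0,2.5,0.0],[-0.0,0.0,-0.0],3],[[0,0,0],[0,0,0],3],[[0,0,0],[0,0,0],3],[[0,0,0],[0,0,0],3]]
```

>>> apply_moves:
  increments:
    - [[2.0,4.5,0],[-0.2,-2.7,0.1],3]
    - [[2.0,4.5,0],[-0.2,-2.7,0.1],3]
    - [[0,0,0],[0,0,0],3]
    - [[0,0,0],[0,0,0],3]
    - [[0,0,0],[0,0,0],3]

```text
t: 4.95
eef_pos: [548.4, -101.9, 127.9]
tcp_rot: [-1.569, -0.002, -0.931]
ft_force: [0.0, 1.4, -0.6]
opening: 0.315
```

Run:
```python
from h import *
p=shot('wrist'); save(p,'w4.png',(140,150,420,360),2.5)
for t in ['screw_grip']:
    print(t,[(w(p,d['point']).round(1).tolist(),px(p,w(p,d['point'])).round(0),round(d['confidence'],2)) for d in nets.mark_of(p,t)])
T=plan([pose(547.5,-102,75,36.5)],3,None,30)
```

```text
screw_grip [([546.0, -99.6, 88.8], array([282., 220.]), 0.8)]
[[[-0.03,2.65,-0.05],[-0.1,0.1,0.1],3],[[-0.03,2.65,-0.04],[-0.1,0.1,0.1],3],[[0,0,0],[0,0,0],3],[[0,0,0],[0,0,0],3],[[0,0,0],[0,0,0],3]]
```

View pics/w4.png

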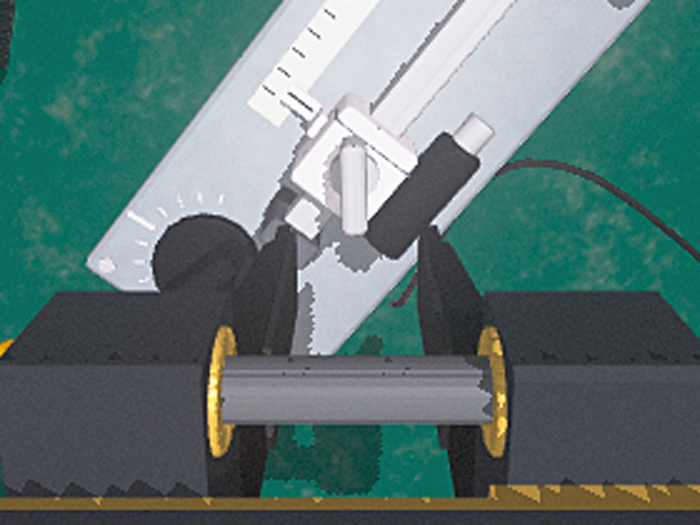

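>>> apply_moves:
  increments:
    - [[-0.1,2.6,-0.05],[0,0,0],3]
    - [[-0.1,2.6,0],[0,0,0],3]
    - [[0,0,0],[0,0,0],3]
    - [[0,0,0],[0,0,0],3]
    - [[0,0,0],[0,0,0],3]

```text
t: 5.68
eef_pos: [549.2, -100.3, 80.5]
tcp_rot: [-1.564, -0.01, -0.93]
ft_force: [-0.0, -0.2, -0.7]
opening: 0.318
```

Run:
```python
from h import *
p=shot('wrist'); 
print([(w(p,d['point']).round(1).tolist(),round(d['confidence'],2)) for d in nets.mark_of(p,'screw_grip')])
s=readout.state(); print(s['eef_pos'],s['tcp_rot'],s['ft_force'],s['joints'])
save(p,'w5.png',(200,120,380,300),3.3)
```

```text
[([547.3, -101.8, 89.4], 0.92)]
[ 549.13988154 -100.37483274   80.30531552] [-1.56355652 -0.00956251 -0.93059081] [-0.00115607  0.2314081   0.09475577] [-2.99223991e-01  5.25141236e-01  1.84221509e+00  2.89697019e-04
  7.62244070e-01 -9.39672455e-01]
```

View pics/w5.png

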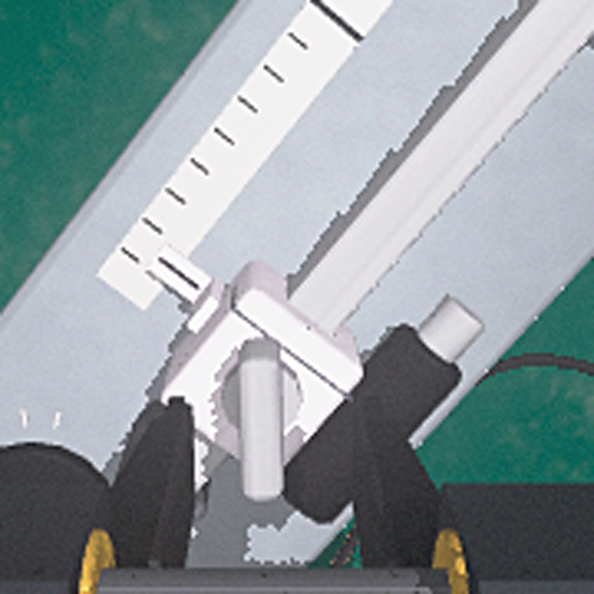

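>>> apply_moves:
  increments:
    - [[0,0.45,-0.2],[-0.3,0,0.4],3]
    - [[0,0,0],[0,0,0],1.2]
    - [[0,0,0],[0,0,0],0]
    - [[0,0,0],[0,0,0],0]
    - [[0,0,0],[0,0,0],0]

```text
t: 6.4
eef_pos: [547.7, -101.8, 76.0]
tcp_rot: [-1.569, -0.003, -0.931]
ft_force: [-0.3, 0.5, -1.3]
opening: 0.012
```

>>> apply_moves:
  increments:
    - [[0,0,0],[0,0,0],0]
    - [[0,0,0],[0,-5,0],0]
    - [[0,0,0],[0,-8,0],0]
    - [[0,0,0],[0,-8,0],0]
    - [[0,0,0],[0,0,0],0]

```text
t: 7.02
eef_pos: [547.7, -101.7, 76.0]
tcp_rot: [-1.57, -0.003, -0.555]
ft_force: [-0.1, 0.1, 0.1]
opening: 0.005
```

Run:
```python
from h import *
s=readout.state(); print(s['opening'],s['moment'],s['ft_force'],s['eef_pos'])
p=shot('wrist'); q=shot('scene')
for a in (p,q):print([(w(a,d['point']).round(1).tolist(),round(d['confidence'],2)) for d in nets.mark_of(a,'screw_grip')])
a=cv2.resize(q['img'][170:290,260:420],None,fx=3.4,fy=3.4); b=cv2.resize(p['img'][140:320,200:380],(408,408))
a=a[:408,:390] ; cv2.imwrite('pics/c6.png',np.hstack([a,b])[...,::-1])
```

```text
0.004862976854736652 [-0.01110669 -0.04356913 -0.04890618] [-0.1401024   0.11382613  0.08062384] [ 547.65803205 -101.71255491   76.04143786]
[([547.3, -102.5, 89.4], 0.61)]
[([544.2, -100.8, 90.2], 0.54)]
```

View pics/c6.png

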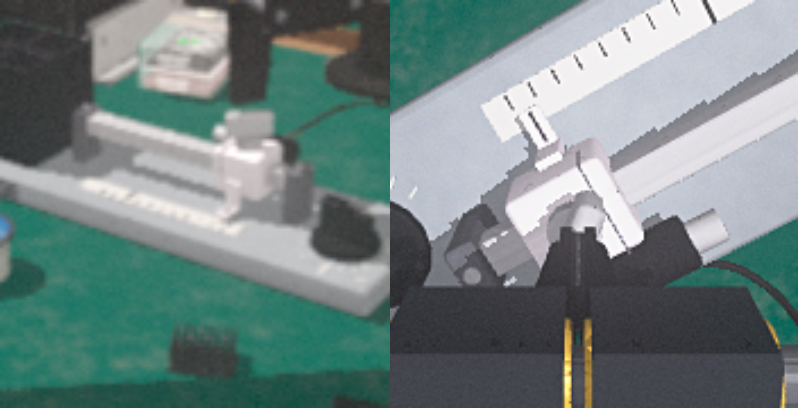

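Run:
```python
from h import *
q=shot('scene'); a=cv2.imread('pics/scene1.png').astype(int); d=(abs(a-q['img'][...,::-1].astype(int)).sum(2)>60).astype(np.uint8)
n,l,st,c=cv2.connectedComponentsWithStats(d); print(sorted(st[1:].tolist(),key=lambda r:-r[4])[:6])
print([px(q,(547,-102,z)).round() for z in (76,96,200,300)])
c=q['img'][150:250,270:400]; 
print(readout.state()['joints'], readout.state()['eef_pos'])
```

```text
[[0, 0, 181, 234, 22001], [245, 241, 315, 141, 15510], [121, 194, 79, 77, 2564], [307, 106, 64, 87, 2529], [0, 0, 25, 135, 2241], [0, 384, 121, 36, 2159]]
[array([332., 210.]), array([332., 202.]), array([334., 159.]), array([335., 113.])]
[-3.02306666e-01  5.32879509e-01  1.84227742e+00  1.43406367e-04
  7.63097926e-01 -1.31750174e+00] [ 547.66120894 -101.73507297   76.00242411]
```

>>> apply_moves:
  increments:
    - [[0,0,0],[0,7,0],3]
    - [[0,0,0],[0,7,0],3]
    - [[0,0,0],[0,7,0],3]
    - [[0,0.2,0],[0,0.5,0],3]
    - [[0,0.2,0],[0,0,0],3]

```text
t: 7.9
eef_pos: [547.7, -101.7, 71.9]
tcp_rot: [-1.569, -0.003, -0.944]
ft_force: [0.4, 0.8, -1.1]
opening: 0.316
```

>>> apply_moves:
  increments:
    - [[0,0.2,0],[0,0,0],3]
    - [[0,0.2,0],[0,0,0],3]
    - [[0,0.2,0],[0,0,0],3]
    - [[0,0,0],[0,0,0],3]
    - [[0,0,0],[0,0,0],3]

```text
t: 8.52
eef_pos: [547.6, -101.7, 65.1]
tcp_rot: [-1.569, -0.002, -0.942]
ft_force: [0.5, 0.1, 0.1]
opening: 0.314
```

Run:
```python
from h import *
s=readout.state(); print(s['opening'],s['moment'],s['ft_force'],s['eef_pos'],s['tcp_rot'])
q=shot('scene'); g=q['img'].astype(int).sum(2)[185:225,318:350]//8
print('\n'.join(str(185+i)+' '+' '.join('%2d'%v for v in r) for i,r in enumerate(g)))
```

```text
0.3144708808507918 [-0.0661721  -0.02838863  0.00178593] [0.525817   0.07821924 0.05336801] [ 547.62411999 -101.71189209   65.12823692] [-1.56889379 -0.00232842 -0.94150132]
185 69 73 70 60 45 34 32 32 29 25 22 22 23 21 22 23 24 23 22 21 22 22 27 28 29 29 29 30 30 29 32 30
186 50 55 57 58 55 47 45 54 50 28 23 25 22 20 21 23 23 20 22 21 22 24 31 35 35 35 37 36 36 36 34 37
187 49 49 48 48 51 50 55 70 66 38 25 23 24 22 21 22 20 22 23 21 22 24 31 34 35 35 35 38 37 36 36 35
188 51 51 46 46 48 53 68 77 70 37 24 23 23 23 23 24 23 23 22 23 22 24 33 35 36 35 36 35 36 36 34 37
189 49 49 49 48 55 69 79 79 64 33 23 25 23 22 23 22 22 22 23 21 21 24 32 36 37 36 36 38 35 37 36 36
190 55 52 50 52 68 80 80 71 56 31 25 25 21 22 23 23 21 23 23 22 24 27 32 36 38 36 38 37 36 36 36 36
191 71 70 67 71 80 81 73 66 56 33 25 24 22 25 23 23 22 22 23 21 21 28 35 37 35 37 36 37 36 34 36 35
192 79 81 80 82 81 73 69 65 49 29 24 24 23 23 22 23 25 23 23 22 22 27 34 36 36 35 35 35 35 34 35 36
193 68 70 73 75 72 68 65 57 44 28 25 25 24 23 22 22 24 21 23 22 23 27 33 35 35 33 34 35 35 34 36 35
194 68 68 68 69 68 65 57 4
[... 2373 characters left out ...]

218 64 62 60 61 65 71 70 69 74 74 74 74 75 74 74 75 76 76 73 70 68 65 65 70 68 64 56 44 46 60 63 55
219 70 66 66 65 66 71 68 67 73 74 74 74 75 74 73 74 75 75 72 69 64 63 73 82 83 80 70 51 42 48 53 50
220 72 73 71 70 70 71 68 68 73 73 73 74 74 72 72 74 73 75 72 69 63 62 73 80 79 71 53 41 36 38 39 40
221 73 73 73 73 73 73 71 70 73 74 74 73 73 73 73 73 73 74 72 68 62 57 60 62 60 54 40 37 37 38 39 37
222 73 73 73 73 73 73 72 72 76 79 77 75 74 72 73 72 72 73 72 68 61 57 56 57 59 52 39 37 36 36 39 36
223 68 69 70 73 73 74 72 72 78 84 83 83 79 72 72 72 72 73 72 67 61 57 57 58 60 52 39 37 37 38 38 36
224 52 52 61 69 70 70 72 73 73 74 79 84 80 71 71 71 71 73 71 68 63 61 58 57 60 52 38 36 38 37 37 37
```

Run:
```python
from h import *
q=shot('scene')
T=T_tool()
for jz in (-15,-27):
  for h in (0,10,20,25,30): print(jz,h,[px(q,(T@np.r_[x,-h,jz,1])[:3]).round(1).tolist() for x in (-10,0,10)])
print([(w(q,d['point']).round(1).tolist(),round(d['confidence'],2)) for d in nets.mark_of(q,'screw_grip')])
```

```text
-15 0 [[328.5, 217.1], [332.8, 217.0], [337.2, 216.8]]
-15 10 [[328.6, 213.2], [332.9, 213.0], [337.3, 212.9]]
-15 20 [[328.7, 209.2], [333.1, 209.1], [337.4, 208.9]]
-15 25 [[328.7, 207.2], [333.1, 207.1], [337.5, 206.9]]
-15 30 [[328.8, 205.2], [333.2, 205.1], [337.6, 204.9]]
-27 0 [[329.1, 219.4], [333.5, 219.2], [337.9, 219.1]]
-27 10 [[329.2, 215.4], [333.6, 215.3], [338.0, 215.1]]
-27 20 [[329.3, 211.4], [333.8, 211.3], [338.2, 211.2]]
-27 25 [[329.4, 209.4], [333.8, 209.3], [338.3, 209.1]]
-27 30 [[329.4, 207.4], [333.9, 207.3], [338.3, 207.1]]
[([543.7, -100.3, 87.5], 0.52)]
```

>>> apply_moves:
  increments:
    - [[0,0.2,0],[0,0,0],3]
    - [[0,0.2,0],[0,0,0],3]
    - [[0,0.2,0],[0,0,0],3]
    - [[0,0.1,0],[0,0,0],3]
    - [[0,0,0],[0,0,0],3]

```text
t: 9.3
eef_pos: [547.6, -101.7, 57.6]
tcp_rot: [-1.569, -0.002, -0.941]
ft_force: [-0.6, 0.6, 0.5]
opening: 0.314
```

>>> apply_moves:
  increments:
    - [[0,0.2,0],[0,0,0],3]
    - [[0,0.2,0],[0,0,0],3]
    - [[0,0.2,0],[0,0,0],3]
    - [[0,0,0],[0,0,0],1]
    - [[0,0,0],[0,0,0],0]

```text
t: 9.93
eef_pos: [547.6, -101.7, 51.2]
tcp_rot: [-1.569, -0.002, -0.941]
ft_force: [-0.2, -0.6, -1.0]
opening: 0.163
```

>>> apply_moves:
  increments:
    - [[0,0,0],[0,0,0],0]
    - [[0,0,0],[0,0,0],0]
    - [[0,0,0],[0,0,0],0]
    - [[0,0,0],[0,0,0],0]
    - [[0,0,0],[0,0,0],0]

```text
t: 10.55
eef_pos: [547.2, -101.7, 51.2]
tcp_rot: [-1.57, -0.002, -0.94]
ft_force: [-0.1, -0.1, -1.0]
opening: 0.096
```

Opening 0.096 (9 mm): the wing is gripped. Now turn it.

>>> apply_moves:
  increments:
    - [[0,0,0],[0,-8,0],0]
    - [[0,0,0],[0,-8,0],0]
    - [[0,0,0],[0,-8,0],0]
    - [[0,0,0],[0,-8,0],0]
    - [[0,0,0],[0,0,0],0]

```text
t: 11.18
eef_pos: [546.7, -101.8, 51.2]
tcp_rot: [-1.571, -0.001, -0.369]
ft_force: [-0.4, 0.6, -0.3]
opening: 0.095
```

```bash
python3 -c "
from h import *
s=readout.state(); print(s['opening'],s['moment'],s['ft_force'],s['eef_pos'],s['tcp_rot'],s['joints'])"
```

```text
0.09482426617187746 [0.0300546  0.06144694 0.04009889] [-0.40567434  0.57449097 -0.3459351 ] [ 546.73790857 -101.82791148   51.20059905] [-1.57055527e+00 -1.15691525e-03 -3.69033182e-01] [-3.03000294e-01  5.69352403e-01  1.86132807e+00  2.51961421e-04
  7.09741892e-01 -1.50495460e+00]
```

>>> apply_moves:
  increments:
    - [[0,0,0],[0,-8,0],0]
    - [[0,0,0],[0,-8,0],0]
    - [[0,0,0],[0,-8,0],0]
    - [[0,0,0],[0,-8,0],0]
    - [[0,0,0],[0,-7,0],0]

```text
t: 11.8
eef_pos: [546.7, -102.1, 51.2]
tcp_rot: [-1.571, -0.001, 0.311]
ft_force: [-0.6, -0.9, -0.2]
opening: 0.092
```

>>> apply_moves:
  increments:
    - [[0,0,0],[0,-2,0],0]
    - [[0,0,0],[0,0,0],0]
    - [[0,0,0],[0,0,0],0]
    - [[0,0,0],[0,0,0],0]
    - [[0,0,0],[0,0,0],0]

```text
t: 12.42
eef_pos: [546.8, -102.1, 51.2]
tcp_rot: [-1.571, -0.001, 0.336]
ft_force: [-1.2, -1.1, -0.5]
opening: 0.094
```

```bash
python3 -c "
from h import *
s=readout.state(); print(s['opening'],s['moment'],s['ft_force'],s['eef_pos'],s['tcp_rot'],s['joints'])
p=shot('wrist'); save(p,'w7.png',(200,120,360,280),3.6)
q=shot('scene')
for a in (p,q):
  for t in ['collar_pointer','bar_mark','screw_grip']:
    print(t,[(w(a,d['point']).round(1).tolist(),px(a,w(a,d['point'])).round(1).tolist(),round(d['confidence'],2)) for d in nets.mark_of(a,t)])
"
```

```text
0.09417347498369692 [-0.02538084  0.17512992  0.00024515] [-1.23585399 -1.08265311 -0.50628688] [ 546.76599595 -102.13560886   51.23866905] [-1.57106639e+00 -1.42395085e-03  3.35812272e-01] [-3.03771759e-01  5.69324023e-01  1.86123339e+00  9.71745484e-04
  7.09731783e-01 -2.21111686e+00]
collar_pointer [([509.6, -101.3, 29.1], [298.9, 186.5], 0.94)]
bar_mark [([515.8, -26.2, 31.9], [387.2, 225.9], 0.79), ([510.4, -99.8, 28.9], [300.4, 188.0], 0.32)]
screw_grip [([543.2, -98.9, 88.9], [288.5, 259.9], 0.93)]
collar_pointer [([508.8, -96.3, 24.7], [321.3, 235.5], 0.61), ([549.0, -34.6, -1.2], [307.6, 232.0], 0.15)]
bar_mark [([516.4, -27.0, 23.8], [297.9, 227.3], 0.78)]
screw_grip [([549.5, -34.5, 1.9], [307.7, 230.8], 0.6), ([552.5, 93.7, 28.2], [266.4, 209.2], 0.56), ([543.6, -100.8, 89.7], [331.1, 205.1], 0.45), ([510.3, -97.6, 28.9], [322.1, 233.8], 0.41)]
```

View pics/w7.png

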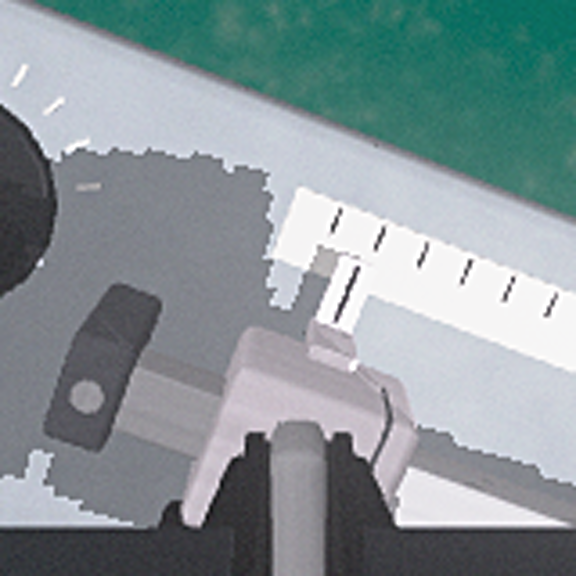

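```bash
python3 -c "
from h import *
T=T_tool(); G=T.copy(); G[:3,3]+=np.array([0.033,0.9995,0])*72.4; plan([G],0,n=8)"
```

```text
[[[0.33,0.0,0.84],[0.0,0.0,0.0],0],[[0.33,0.0,0.84],[0.0,0.0,0.0],0],[[0.33,0.0,0.84],[0.0,0.0,0.0],0],[[0.33,0.0,0.84],[0.0,0.0,0.0],0],[[0.33,0.0,0.84],[0.0,0.0,0.0],0]]
[[[0.33,0.0,0.84],[0.0,0.0,0.0],0],[[0.33,0.0,0.84],[0.0,0.0,0.0],0],[[0.33,0.0,0.84],[0.0,0.0,0.0],0],[[0,0,0],[0,0,0],0],[[0,0,0],[0,0,0],0]]
```

>>> apply_moves:
  increments:
    - [[0.33,0,0.84],[0,0,0],0]
    - [[0.33,0,0.84],[0,0,0],0]
    - [[0.33,0,0.84],[0,0,0],0]
    - [[0.33,0,0.84],[0,0,0],0]
    - [[0.33,0,0.84],[0,0,0],0]

```text
t: 13.45
eef_pos: [548.6, -54.0, 51.2]
tcp_rot: [-1.571, -0.002, 0.336]
ft_force: [-1.2, -2.0, -0.8]
opening: 0.091
```

>>> apply_moves:
  increments:
    - [[0.33,0,0.84],[0,0,0],0]
    - [[0.33,0,0.84],[0,0,0],0]
    - [[0.33,0,0.84],[0,0,0],0]
    - [[0,0,0],[0,0,0],0]
    - [[0,0,0],[0,0,0],0]

```text
t: 14.08
eef_pos: [549.7, -23.9, 51.2]
tcp_rot: [-1.571, -0.002, 0.337]
ft_force: [-0.7, -0.7, -0.7]
opening: 0.095
```

```bash
python3 -c "
from h import *
s=readout.state(); print(s['opening'],s['moment'],s['ft_force'],s['eef_pos'],s['tcp_rot'])
p=shot('wrist'); q=shot('scene')
for a in (p,q):
  for t in ['collar_pointer','bar_mark']:
    print(t,[(w(a,d['point']).round(1).tolist(),px(a,w(a,d['point'])).round(1).tolist(),round(d['confidence'],2)) for d in nets.mark_of(a,t)])
T=T_tool(); G=T.copy(); G[:3,3]=(546.77+.033*72.4,-102.13+72.4,51.2); plan([G],0)
b=cv2.resize(p['img'][120:250,200:360],None,fx=5,fy=5); cv2.imwrite('pics/w8.png',b[...,::-1][:600])
"
```

```text
0.09506295630347401 [-0.05009494  0.15328826 -0.02693549] [-0.70687424 -0.74803051 -0.68664725] [549.73006463 -23.9238696   51.21277863] [-1.57083793 -0.00167716  0.33717175]
collar_pointer [([513.9, -21.9, 27.8], [299.7, 188.3], 0.77)]
bar_mark [([515.4, -24.8, 28.6], [295.5, 189.1], 0.96)]
collar_pointer [([513.7, -18.2, 26.1], [294.2, 226.0], 0.86)]
bar_mark [([515.2, -29.8, 25.8], [298.6, 227.0], 0.77)]
[[[-0.24,0.0,-0.51],[0.0,0.0,0.0],0],[[0,0,0],[0,0,0],0],[[0,0,0],[0,0,0],0],[[0,0,0],[0,0,0],0],[[0,0,0],[0,0,0],0]]
```

>>> apply_moves:
  increments:
    - [[-0.22,0,-0.5],[0,0,0],0]
    - [[0,0,0],[0,0,0],0]
    - [[0,0,0],[0,0,0],0]
    - [[0,0,0],[0,0,0],0]
    - [[0,0,0],[0,0,0],0]

```text
t: 15.0
eef_pos: [549.5, -30.4, 51.2]
tcp_rot: [-1.571, -0.002, 0.336]
ft_force: [0.0, 0.7, -1.3]
opening: 0.09
```

```bash
python3 -c "
from h import *
s=readout.state(); print(s['opening'],s['ft_force'],s['eef_pos'],s['tcp_rot'])
p=shot('wrist'); q=shot('scene')
for a in (p,q):
  for t in ['collar_pointer','bar_mark']:
    print(t,[(w(a,d['point']).round(1).tolist(),px(a,w(a,d['point'])).round(1).tolist(),round(d['confidence'],2)) for d in nets.mark_of(a,t)])
b=cv2.resize(p['img'][150:250,220:360],None,fx=5,fy=5,interpolation=cv2.INTER_CUBIC); cv2.imwrite('pics/w8.png',b[...,::-1])
"
```

```text
0.09010067982364478 [ 0.02789154  0.67478398 -1.29178   ] [549.49126479 -30.39600786  51.24983886] [-1.57121377 -0.00210347  0.33642349]
collar_pointer [([511.7, -27.0, 29.0], [302.4, 186.8], 0.83)]
bar_mark [([511.7, -25.7, 26.8], [303.8, 186.8], 0.96)]
collar_pointer [([513.7, -24.0, 27.1], [296.2, 226.2], 0.6)]
bar_mark [([512.8, -27.7, 23.1], [297.3, 228.2], 0.92)]
```

View pics/w8.png

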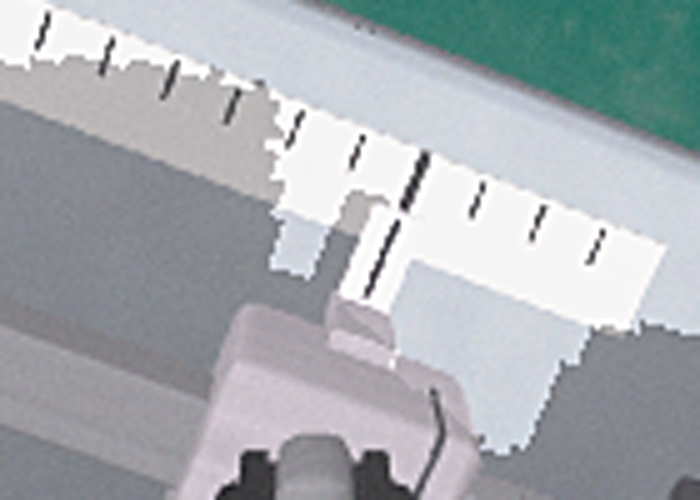

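>>> apply_moves:
  increments:
    - [[0,0,0],[0,8,0],0]
    - [[0,0,0],[0,8,0],0]
    - [[0,0,0],[0,8,0],0]
    - [[0,0,0],[0,8,0],0]
    - [[0,0,0],[0,0,0],0]

```text
t: 15.92
eef_pos: [549.4, -30.0, 51.2]
tcp_rot: [-1.57, -0.002, -0.238]
ft_force: [0.6, 0.3, -1.9]
opening: 0.092
```

>>> apply_moves:
  increments:
    - [[0,0,0],[0,8,0],0]
    - [[0,0,0],[0,8,0],0]
    - [[0,0,0],[0,8,0],0]
    - [[0,0,0],[0,7,0],0]
    - [[0,0,0],[0,0,0],0]

```text
t: 16.55
eef_pos: [549.8, -29.7, 51.2]
tcp_rot: [-1.568, -0.001, -0.776]
ft_force: [0.6, 0.9, -0.7]
opening: 0.094
```

>>> apply_moves:
  increments:
    - [[0,0,0],[0,5,0],0]
    - [[0,0,0],[0,5,0],0]
    - [[0,0,0],[0,3,0],0]
    - [[0,0,0],[0,2,0],0]
    - [[0,0,0],[0,2,0],0]

```text
t: 17.18
eef_pos: [549.7, -30.0, 51.2]
tcp_rot: [-1.569, -0.002, -1.056]
ft_force: [0.1, 1.4, 0.0]
opening: 0.113
```

```bash
python3 -c "
from h import *
s=readout.state(); print(s['opening'],s['moment'],s['ft_force'],s['eef_pos'],s['tcp_rot'])"
```

```text
0.11337755445499323 [0.26323062 0.06127268 0.65209668] [0.09796736 1.4320135  0.01682288] [549.65840637 -30.01530807  51.22068605] [-1.56899115e+00 -1.51260036e-03 -1.05588894e+00]
```

>>> apply_moves:
  increments:
    - [[0,0,0],[0,-6,0],0]
    - [[0,0,0],[0,0,0],2.5]
    - [[0,0,0],[0,0,0],3]
    - [[0,0,0],[0,0,0],3]
    - [[0,-2,0],[0,0,0],3]

```text
t: 17.8
eef_pos: [549.0, -29.8, 70.6]
tcp_rot: [-1.57, 0.0, -0.954]
ft_force: [-0.1, -0.2, 0.2]
opening: 0.319
```

```bash
cat >> h.py <<'E'
import json
def log():
    s=readout.state(); open('log.txt','a').write(json.dumps([list(s['joints']),list(s['eef_pos']),list(s['tcp_rot'])])+'\n'); return s
E
python3 -c "
from h import *
s=log(); print(s['opening'],s['moment'],s['ft_force'],s['eef_pos'],s['tcp_rot'])
q=shot('scene')
for t in ['collar_pointer','bar_mark','driver_1','marker_1']:
    print(t,[(w(q,d['point']).round(1).tolist(),round(d['confidence'],2)) for d in nets.mark_of(q,t)])
T=plan([pose(549,-30,180,26),pose(470,-330,190,3.6)],6)
"
```

```text
0.31853007583994614 [-0.06308699 -0.02702278 -0.02049594] [-0.11572856 -0.23594205  0.16693809] [548.98436233 -29.83916473  70.61432115] [-1.57026495e+00  4.24274865e-04 -9.54278828e-01]
collar_pointer [([511.5, -27.4, 26.5], 0.91)]
bar_mark [([516.4, -26.7, 23.7], 0.8), ([549.4, -30.4, 88.3], 0.19)]
driver_1 [([489.2, -375.4, 0.5], 0.8)]
marker_1 [([391.6, -313.7, -0.3], 0.93)]
[[[-0.0,-5.45,-0.01],[-0.1,4.7,0.0],6],[[-0.01,-5.45,-0.02],[-0.1,4.7,0.0],6],[[3.92,-0.17,-3.38],[0.0,3.7,-0.0],6],[[4.13,-0.17,-3.11],[0.0,3.7,-0.0],6],[[4.32,-0.17,-2.84],[0.0,3.7,-0.0],6]]
[[[4.5,-0.17,-2.55],[-0.0,3.7,-0.0],6],[[4.65,-0.17,-2.25],[-0.0,3.7,0.0],6],[[4.79,-0.17,-1.94],[-0.0,3.7,0.0],6],[[0,0,0],[0,0,0],6],[[0,0,0],[0,0,0],6]]
```

>>> apply_moves:
  increments:
    - [[0,-5.5,0],[0,4.7,0],6]
    - [[0,-5.5,0],[0,4.7,0],6]
    - [[3.9,-0.2,-3.4],[0,3.7,0],6]
    - [[4.1,-0.2,-3.1],[0,3.7,0],6]
    - [[4.3,-0.2,-2.8],[0,3.7,0],6]

```text
t: 18.68
eef_pos: [507.9, -179.9, 186.7]
tcp_rot: [-1.573, 0.001, -1.318]
ft_force: [0.2, -0.5, -1.1]
opening: 0.628
```

>>> apply_moves:
  increments:
    - [[4.5,-0.2,-2.5],[0,3.7,0],6]
    - [[4.6,-0.2,-2.3],[0,3.7,0],6]
    - [[4.8,-0.2,-1.9],[0,3.7,0],6]
    - [[0,0,0],[0,0,0],6]
    - [[0,0,0],[0,0,0],6]

```text
t: 19.3
eef_pos: [464.0, -336.1, 188.8]
tcp_rot: [-1.576, 0.004, -1.524]
ft_force: [-0.2, -0.2, -1.3]
opening: 0.628
```

```bash
cat >> h.py <<'E'
def blob(p,lo,hi,z=12,roi=None,minA=60):
    """PCA of colour blobs (HSV range) projected to plane z: centre, ends, heading"""
    m=cv2.inRange(cv2.cvtColor(p['img'],cv2.COLOR_RGB2HSV),np.array(lo),np.array(hi)); out=[]
    n,l,st,c=cv2.connectedComponentsWithStats(m)
    for i in range(1,n):
        if st[i,4]<minA: continue
        v,u=np.nonzero(l==i); P=np.array([ray(p,a,b,z)[:2] for a,b in zip(u,v)]); m0=P.mean(0)
        e=np.linalg.eigh(np.cov((P-m0).T))[1][:,1]; t=(P-m0)@e; n2=(P-m0)@[-e[1],e[0]]
        out.append(dict(A=int(st[i,4]),c=m0.round(1),ends=[(m0+e*t.min()).round(1),(m0+e*t.max()).round(1)],w=round(np.ptp(n2),1),head=round(float(np.degrees(np.arctan2(e[1],e[0]))),1),bb=st[i,:4].tolist()))
    return out
E
python3 -c "
from h import *
s=log(); print(s['eef_pos'],s['tcp_rot'],s['joints'])
p=shot('wrist'); save(p,'w9.png')
for t in ['driver_1','marker_1']:
    print(t,[(w(p,d['point']).round(1).tolist(),px(p,w(p,d['point'])).round(0).tolist(),round(d['confidence'],2)) for d in nets.mark_of(p,t)])
for b in blob(p,(12,130,120),(26,255,255)): print(b)
"
```

```text
[ 464.00057754 -336.10586285  188.77227517] [-1.57602379  0.00405758 -1.52380919] [-7.41719522e-01  4.17214021e-01  1.68139742e+00 -9.78993276e-04
  1.04954415e+00 -7.88226973e-01]
driver_1 [([487.1, -372.9, -4.7], [299.0, 215.0], 0.74)]
marker_1 [([393.7, -310.8, 0.0], [230.0, 168.0], 0.93)]
{'A': 475, 'c': array([ 488.3, -330.2]), 'ends': [array([ 492.6, -379.7]), array([ 484.5, -285.4])], 'w': np.float64(22.3), 'head': 94.9, 'bb': [293, 152, 18, 73]}
{'A': 84, 'c': array([ 677. , -417.2]), 'ends': [array([ 678.8, -427.5]), array([ 675.1, -406.8])], 'w': np.float64(13.6), 'head': 100.3, 'bb': [431, 249, 11, 15]}
{'A': 484, 'c': array([ 316.5, -514.3]), 'ends': [array([ 310.5, -557.8]), array([ 322.5, -471.3])], 'w': np.float64(25.1), 'head': 82.1, 'bb': [169, 281, 20, 52]}
{'A': 392, 'c': array([ 622.1, -497.9]), 'ends': [array([ 631.7, -542. ]), array([ 613.3, -457.5])], 'w': np.float64(22.4), 'head': 102.3, 'bb': [377, 281, 19, 52]}
{'A': 1861, 'c': array([ 594.3, -575.3]), 'ends': [array([ 781.9, -563.2]), array([ 333.5, -592.2])], 'w': np.float64(18.4), 'head': -176.3, 'bb': [190, 344, 297, 10]}
```

```bash
python3 -c "
from h import *
T=plan([pose(487.7,-323,100,4.9),pose(487.7,-323,10,4.9)],5,None,50)
"
```

```text
[[[-0.55,4.46,1.21],[0.1,-1.1,-0.1],5],[[-0.54,4.46,1.21],[0.1,-1.1,-0.1],5],[[-0.0,4.5,-0.0],[-0.0,-0.0,0.0],5],[[-0.0,4.5,-0.0],[-0.0,-0.0,0.0],5],[[0,0,0],[0,0,0],5]]
```

>>> apply_moves:
  increments:
    - [[-0.5,4.4,1.2],[0.1,-1.1,-0.1],5]
    - [[-0.5,4.4,1.2],[0.1,-1.1,-0.1],5]
    - [[0,4.0,0],[0,0,0],5]
    - [[0,3.5,0],[0,0,0],5]
    - [[0,0,0],[0,0,0],5]

```text
t: 20.08
eef_pos: [491.4, -319.3, 23.5]
tcp_rot: [-1.569, -0.003, -1.474]
ft_force: [-0.1, -0.7, 0.6]
opening: 0.526
```

```bash
python3 -c "
from h import *
s=log(); print(s['eef_pos'],s['tcp_rot'],s['joints'])
p=shot('wrist'); q=shot('scene')
for b in blob(p,(12,130,120),(26,255,255)): print(b)
T=T_tool()
for h in (0,28): print(px(q,(T@np.r_[0,-h,0,1])[:3]))
plan([pose(487.7,-323,0,4.9)],5)
cv2.imwrite('pics/c10.png',np.hstack([cv2.resize(q['img'][200:340,340:480],(420,420)),cv2.resize(p['img'][120:310,190:370],(400,420))])[...,::-1])
"
```

```text
[ 491.44864178 -319.33882247   23.52182942] [-1.569068   -0.00271802 -1.4742911 ] [-6.88545665e-01  6.41547440e-01  1.80448045e+00 -1.09790702e-03
  6.92421259e-01 -7.84209276e-01]
{'A': 1261, 'c': array([ 488.3, -321.9]), 'ends': [array([ 491.9, -367.1]), array([ 485.3, -284.1])], 'w': np.float64(22.6), 'head': 94.6, 'bb': [261, 189, 31, 103]}
{'A': 433, 'c': array([ 424.8, -387.8]), 'ends': [array([ 423.4, -412.3]), array([ 426.2, -363.7])], 'w': np.float64(12.1), 'head': 86.7, 'bb': [187, 281, 17, 52]}
{'A': 365, 'c': array([ 568.6, -373.3]), 'ends': [array([ 574.4, -398.2]), array([ 563.3, -350.9])], 'w': np.float64(11.7), 'head': 103.1, 'bb': [362, 281, 16, 52]}
{'A': 1836, 'c': array([ 553.9, -418.1]), 'ends': [array([ 658.5, -406.7]), array([ 406.4, -434.2])], 'w': np.float64(10.5), 'head': -173.8, 'bb': [171, 344, 297, 10]}
[414.10971075 266.26744835]
[415.54435473 254.27769862]
[[[0.17,2.61,-0.52],[-0.3,0.6,0.3],5],[[0,0,0],[0,0,0],5],[[0,0,0],[0,0,0],5],[[0,0,0],[0,0,0],5],[[0,0,0],[0,0,0],5]]
```

View pics/c10.png

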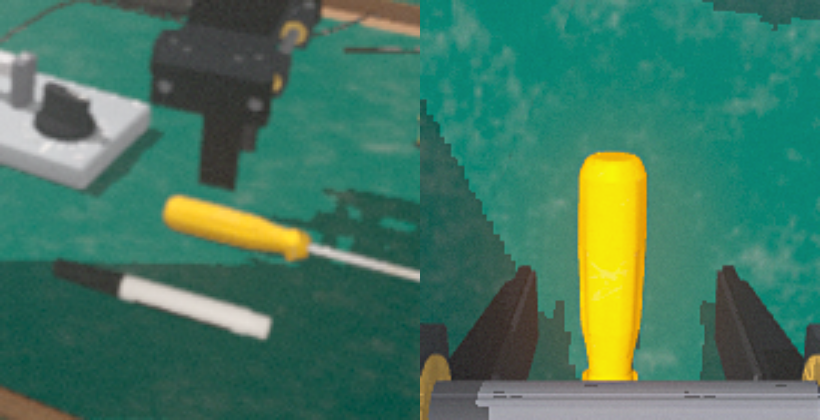

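>>> apply_moves:
  increments:
    - [[0.1,2.3,-0.45],[-0.2,0.6,0.2],5]
    - [[0,0.4,0],[0,0,0],5]
    - [[0,0.5,0],[0,0,0],5]
    - [[0,0.3,0],[0,0,0],5]
    - [[0,0,0],[0,0,0],5]

```text
t: 20.8
eef_pos: [491.8, -324.0, -2.6]
tcp_rot: [-1.562, -0.01, -1.484]
ft_force: [-0.3, -0.1, -0.2]
opening: 0.526
```

```bash
python3 -c "
from h import *
s=log(); print(s['eef_pos'],s['tcp_rot'],s['ft_force'])
p=shot('wrist')
for b in blob(p,(12,130,120),(26,255,255))[:1]: print(b)
plan([pose(487.7,-323,-24,4.9)],5,n=4)
"
```

```text
[ 491.84740189 -323.99841426   -2.5585899 ] [-1.56166771 -0.00995781 -1.48372777] [-0.26878518 -0.09325885 -0.24095916]
{'A': 1357, 'c': array([ 487.7, -316.8]), 'ends': [array([ 491.4, -356. ]), array([ 484.7, -283.8])], 'w': np.float64(22.5), 'head': 95.3, 'bb': [258, 190, 35, 102]}
[[[-0.04,0.54,-0.11],[-0.1,0.0,0.1],5],[[-0.04,0.54,-0.11],[-0.1,0.0,0.1],5],[[-0.04,0.54,-0.11],[-0.1,0.0,0.1],5],[[-0.04,0.54,-0.1],[-0.1,0.0,0.1],5],[[0,0,0],[0,0,0],5]]
```

>>> apply_moves:
  increments:
    - [[0,0.5,-0.15],[-0.2,0,0.2],5]
    - [[0,0.5,-0.15],[-0.1,0,0.1],5]
    - [[0,0.4,-0.1],[-0.1,0,0.1],5]
    - [[0,0.3,0],[0,0,0],5]
    - [[0,0,0],[0,0,0],5]

```text
t: 21.48
eef_pos: [487.6, -324.6, -20.8]
tcp_rot: [-1.569, -0.002, -1.484]
ft_force: [0.4, -0.0, 0.5]
opening: 0.526
```

>>> apply_moves:
  increments:
    - [[0,0.2,0],[0,0,0],5]
    - [[0,0,0],[0,0,0],2.5]
    - [[0,0,0],[0,0,0],1.5]
    - [[0,0,0],[0,0,0],0]
    - [[0,0,0],[0,0,0],0]

```text
t: 22.1
eef_pos: [487.8, -324.6, -22.6]
tcp_rot: [-1.569, -0.003, -1.484]
ft_force: [-0.4, 0.3, -0.6]
opening: 0.27
```

>>> apply_moves:
  increments:
    - [[0,0,0],[0,0,0],0]
    - [[0,0,0],[0,0,0],0]
    - [[0,0,0],[0,0,0],0]
    - [[0,-0.5,0],[0,0,0],0]
    - [[0,-1,0],[0,0,0],0]

```text
t: 22.72
eef_pos: [487.5, -324.3, -7.4]
tcp_rot: [-1.57, -0.002, -1.484]
ft_force: [-0.9, -0.1, -0.6]
opening: 0.272
```

>>> apply_moves:
  increments:
    - [[0,-5,0],[0,0,0],0]
    - [[0,-5,0],[0,0,0],0]
    - [[0,-5,0],[0,0,0],0]
    - [[0,-5,0],[0,0,0],0]
    - [[0,0,0],[0,0,0],0]

```text
t: 23.35
eef_pos: [487.1, -323.8, 203.1]
tcp_rot: [-1.568, -0.004, -1.484]
ft_force: [0.9, 0.6, -0.8]
opening: 0.267
```

```bash
cat >> log.txt <<'E'
[[1.1144084,0.4915587,1.5594747,0,1.0917338,-0.1055737],[214.627,586.673,185.7536],[-1.57196731,0,-0.35079983]]
[[-0.302306666,0.532879509,1.84227742,0.00014,0.763097926,-1.31750174],[547.661,-101.735,76.0],[-1.57,0,-0.555]]
[[-0.303771759,0.569324,1.8612334,0.00097,0.70973178,-2.2111169],[546.766,-102.1356,51.2387],[-1.571,-0.0014,0.3358]]
E
cat > fk.py <<'E'
from h import *
from scipy.optimize import least_squares
D=[json.loads(l) for l in open('log.txt')]
def Ry(a): return R.from_euler('y',a).as_matrix()
def Rz(a): return R.from_euler('z',a).as_matrix()
C=np.array([[0,0,1],[0,0,0],[0,1,0]],float)
def fk(j,p):
    a1,h1,L2,L3x,L3z,L6,o2,o3,o5=p[:9]
    A=Rz(j[0]); B=A@Ry(j[1]+o2); F=A@Ry(j[1]+j[2]+o3); W=F@Rz(j[3])@Ry(j[4]+o5)@Rz(j[5])
    pos=np.array([0,0,h1])+A@[a1,0,0]+B@[0,0,L2]+F@[L3x,0,L3z]+W@[0,0,L6]
    M=np.eye(4); M[:3,:3]=W@Cm; M[:3,3]=pos; return M
# tool frame from flange: y_tool = approach (flange z)
j,_,r=D[0]
Cm=np.eye(3)
Rt=R.from_euler('xyz',r).as_matrix(); W0=Rz(j[0])@Ry(j[1]+j[2])@Rz(j[3])@Ry(j[4])@Rz(j[5]); Cm=np.round(W0.T@Rt)
def res(p): return np.concatenate([(fk(j,p)[:3,3]-e) for j,e,r in D]+[(p-p0)*0.002])
p0=np.array([0,300,450,0,400,250,0,0,0.]);
if __name__=='__main__':
    def r2(q): p=p0.copy(); p[:6]=q; return np.concatenate([(fk(j,p)[:3,3]-e) for j,e,_ in D]+[(p-p0)[:6]*0.003])
    s=least_squares(r2,p0[:6]); print(Cm,s.x,len(D)); p=p0.copy();p[:6]=s.x
    for j,e,r in D: print((fk(j,p)[:3,3]-e).round(1), np.degrees(R.from_matrix(fk(j,p)[:3,:3].T@R.from_euler('xyz',r).as_matrix()).magnitude()).round(2))
E
python3 -c "
from h import *
s=log(); print(s['eef_pos'],s['opening'],s['ft_force'])"; python3 fk.py
```

```text
[ 487.05590525 -323.80602089  203.12668798] 0.26654579919537996 [ 0.90220115  0.63834999 -0.82513077]
[[-0.  0. -1.]
 [-1.  0.  0.]
 [ 0.  1.  0.]] [  -5.17950552 -364.98541644  610.35618514   47.00696972  406.97279464
 -241.60519233] 8
[-10.4 -65.5   0.7] 0.0
[-42.4 -49.9   0.3] 0.0
[-40.4 -51.6  -0.5] 0.0
[-44.4 -48.3  -0.8] 0.0
[ 59.7 -28.   -0.8] 0.01
[-20.2 -62.8   0.6] 0.19
[-18.6 -63.6   0.4] 0.0
[-45.2 -47.7   0.1] 0.0
```

>>> apply_moves:
  increments:
    - [[0,0,0],[0,0,9],0]
    - [[0,0,0],[0,0,9],0]
    - [[0,0,0],[0,0,9],0]
    - [[0,0,0],[0,0,0],0]
    - [[0,0,0],[0,0,0],0]

```text
t: 23.98
eef_pos: [486.2, -321.7, 202.7]
tcp_rot: [-1.567, 0.481, -1.48]
ft_force: [-0.0, -0.5, -1.4]
opening: 0.273
```

```bash
python3 -c "
from h import *
s=log(); print(s['eef_pos'],s['tcp_rot'],s['opening'],s['joints'],T_tool().round(2))"; sed -i 's/a1,h1,L2,L3x,L3z,L6,o2,o3,o5=p\[:9\]/a1,h1,L2,L3x,L3z,L6,b,c,o5=p[:9]/; s/j\[1\]+o2/j[1]/; s/+o3)/)/; s/F@\[L3x,0,L3z\]/F@[L3x,b,L3z]/; s/W@\[0,0,L6\]/(F@Rz(j[3]))@[0,c,0]+W@[0,0,L6]/; s/p\[:6\]=q/p[:8]=q/; s/p0)\[:6\]/p0)[:8]/; s/p0\[:6\]/p0[:8]/; s/p\[:6\]=s.x/p[:8]=s.x/' fk.py; python3 fk.py
```

```text
[ 486.15697039 -321.66529486  202.74548757] [-1.56665224  0.48055726 -1.48015026] 0.27257687801669966 [-0.84365623  0.58297438  1.43806637  0.28222531  1.51736278 -1.00546923] [[ 8.0000e-02 -4.0000e-02  1.0000e+00  4.8616e+02]
 [-8.8000e-01  4.6000e-01  9.0000e-02 -3.2167e+02]
 [-4.6000e-01 -8.9000e-01  0.0000e+00  2.0275e+02]
 [ 0.0000e+00  0.0000e+00  0.0000e+00  1.0000e+00]]
[[-0.  0. -1.]
 [-1.  0.  0.]
 [ 0.  1.  0.]] [2.39687537e-02 1.96727063e+02 5.86724259e+02 4.30726392e+01
 4.10996070e+02 3.00151535e+02 6.58977424e+01 1.85960424e-03] 9
[ 0. -0. -0.] 0.0
[ 0. -0. -0.] 0.0
[-0.  0.  0.] 0.0
[-0.  0.  0.] 0.0
[-0.  0.  0.] 0.01
[ 0. -0.  0.] 0.19
[ 0. -0. -0.] 0.0
[ 0. -0. -0.] 0.0
[-0. -0.  0.] 0.0
```

```bash
cat >> fk.py <<'E'
P=np.array([0.024,196.727,586.724,43.0726,410.996,300.1515,65.8977,0,0])
LO=np.array([-3.1,-.84,.05,-1.13,.06,-2.69]);HI=np.array([3.1,2.19,2.79,4.28,2.93,2.69])
def ik(G,j0):
    def r(j):
        M=fk(j,P); return np.r_[(M[:3,3]-G[:3,3])/10, 10*R.from_matrix(M[:3,:3].T@G[:3,:3]).as_rotvec()]
    s=least_squares(r,np.clip(j0,LO+.01,HI-.01),bounds=(LO,HI)); return s.x,np.linalg.norm(s.fun)
def hpose(ax,beta,g=35.6,tipdown=136,lean=0,lean2=0):
    """tool horizontal pointing heading beta, x_tool down; ax: world point of grip on object axis; lean about d (deg, top goes to the right-hand... see print)"""
    b=np.radians(beta); d=np.array([np.cos(b),np.sin(b),0]); M=np.eye(4)
    M[:3,:3]=np.array([[0,0,-1],d,[np.sin(b),-np.cos(b),0]]).T
    M[:3,:3]=R.from_rotvec(np.radians(lean)*d).as_matrix()@M[:3,:3]
    M[:3,:3]=M[:3,:3]@R.from_euler('z',lean2,degrees=True).as_matrix()
    M[:3,3]=np.array(ax)+M[:3,:3]@[0,g,0]; return M
E
python3 - <<'E'
from fk import *
np.set_printoptions(precision=2,suppress=True)
j=readout.state()['joints']
for beta in (120,105,90,75,60,45,30):
  for lean in (0,12,-12):
    q=j
    out=[]
    for tilt,(x,y,z) in [(45,(500,-250,250)),(90,(500,-150,260)),(90,(575,118,251)),(90,(575,118,168))]:
        G=hpose((x,y,z),beta,lean=lean,lean2=tilt-90); q,e=ik(G,q); out.append((round(e,2)))
    print(beta,lean,out,q, 'top lean', -fk(q,P)[:3,0])
q=shot('top')
for n in ('top','scene'):
  for _ in range(2):
    q=shot(n); print([(w(q,d['point']).round(1).tolist(),round(d['confidence'],2)) for d in nets.mark_of(q,'cup_floor')[:1]],[(w(q,d['point']).round(1).tolist(),round(d['confidence'],2)) for d in nets.mark_of(q,'marker_1')],[(w(q,d['point']).round(1).tolist(),round(d['confidence'],2)) for d in nets.mark_of(q,'driver_1')])
E
```

```text
120 0 [np.float64(0.0), np.float64(0.0), np.float64(0.0), np.float64(0.0)] [-0.25  0.99  1.48  0.92  2.02 -1.05] top lean [ 0. -0.  1.]
120 12 [np.float64(0.0), np.float64(0.0), np.float64(0.0), np.float64(0.0)] [-0.25  0.99  1.48  0.92  2.02 -0.85] top lean [0.18 0.1  0.98]
120 -12 [np.float64(0.0), np.float64(0.0), np.float64(0.0), np.float64(0.0)] [-0.25  0.99  1.48  0.92  2.02 -1.26] top lean [-0.18 -0.1   0.98]
105 0 [np.float64(0.0), np.float64(0.0), np.float64(0.0), np.float64(0.0)] [-0.31  0.94  1.64  1.07  1.86 -1.09] top lean [-0.  0.  1.]
105 12 [np.float64(0.0), np.float64(0.0), np.float64(0.0), np.float64(0.0)] [-0.31  0.94  1.64  1.07  1.86 -0.88] top lean [0.2  0.05 0.98]
105 -12 [np.float64(0.0), np.float64(0.0), np.float64(0.0), np.float64(0.0)] [-0.31  0.94  1.64  1.07  1.86 -1.3 ] top lean [-0.2  -0.05  0.98]
90 0 [np.float64(0.0), np.float64(0.0), np.float64(0.0), np.float64(0.0)] [-0.36  0.9   1.82  1.24  1.72 -1.17] top lean [-0.  0.  1.]
90 12 [np.float64(0.0), np.float64(0.0), np.float64(0.0), np.float64(0.0)] [-0.36  0.9   1.82  1.24  1.72 -0.96] top lean [0.
[... 1504 characters left out ...]
38  1.7  -1.7 ] top lean [-0.  0.  1.]
30 12 [np.float64(0.0), np.float64(0.0), np.float64(0.0), np.float64(0.0)] [-0.23  0.89  2.43  2.38  1.7  -1.49] top lean [ 0.1  -0.18  0.98]
30 -12 [np.float64(0.0), np.float64(0.0), np.float64(0.0), np.float64(0.0)] [-0.23  0.89  2.43  2.38  1.7  -1.91] top lean [-0.1   0.18  0.98]
[([556.7, 100.4, 28.5], 0.78)] [([556.5, 96.5, 29.7], 0.27)] [([492.1, -371.7, 199.5], 0.56)]
[([555.3, 97.3, 27.7], 0.63)] [([560.3, 96.5, 29.3], 0.27)] [([492.4, -372.2, 196.2], 0.76)]
[([554.8, 95.2, 27.3], 0.62)] [([390.2, -315.8, -0.7], 0.64)] [([488.7, -376.1, 197.9], 0.91)]
[([554.5, 95.3, 26.9], 0.63)] [([389.0, -312.3, -2.1], 0.98)] [([489.9, -375.1, 199.9], 0.62)]
```

Run:
```python
from fk import *
A=hpose((510,-230,290),75,lean2=-25); B=hpose((560,-60,290),86,lean=6); C=hpose((576.5+15.3,116.8,270),88,lean=9)
plan([A,B,C],0,None,50,9)
```

```text
[[[-2.79,-0.16,0.86],[2.9,2.9,7.4],0],[[-2.82,0.24,0.72],[2.9,2.9,7.4],0],[[-2.8,0.64,0.56],[2.9,2.9,7.4],0],[[-2.71,1.02,0.38],[2.9,2.9,7.4],0],[[-2.57,1.37,0.18],[2.9,2.9,7.4],0]]
[[[-2.24,3.92,-0.06],[-3.0,0.9,6.1],0],[[-1.81,4.13,0.12],[-3.0,0.9,6.1],0],[[-1.37,4.29,0.32],[-3.0,0.9,6.1],0],[[-0.92,4.39,0.53],[-3.0,0.9,6.1],0],[[0.45,4.46,0.5],[-0.5,0.7,-0.1],0]]
[[[0.44,4.46,0.55],[-0.5,0.7,-0.1],0],[[0.43,4.46,0.59],[-0.5,0.7,-0.1],0],[[0.41,4.45,0.64],[-0.5,0.7,-0.1],0],[[0,0,0],[0,0,0],0],[[0,0,0],[0,0,0],0]]
```

>>> apply_moves:
  increments:
    - [[-2.8,-0.2,0.9],[2.9,2.9,7.4],0]
    - [[-2.8,0.2,0.7],[2.9,2.9,7.4],0]
    - [[-2.8,0.6,0.6],[2.9,2.9,7.4],0]
    - [[-2.7,1.0,0.4],[2.9,2.9,7.4],0]
    - [[-2.6,1.4,0.2],[2.9,2.9,7.4],0]

```text
t: 25.45
eef_pos: [521.6, -197.8, 280.1]
tcp_rot: [-1.584, 1.152, -1.855]
ft_force: [-0.6, 0.2, -0.7]
opening: 0.264
```

Run:
```python
from fk import *
s=log();print(s['joints'],s['opening'])
B=hpose((560,-60,290),86,lean=6); C=hpose((576.5+15.3,116.8,270),88,lean=9)
plan([B,C],0,None,50,9)
```

```text
[-0.90298498  0.60556893  1.59575078  0.85018374  1.76915044 -0.83838505] 0.263988403618789
[[[-2.03,3.96,-0.18],[-3.2,0.8,5.8],0],[[-1.62,4.15,0.02],[-3.2,0.8,5.8],0],[[-1.19,4.29,0.23],[-3.2,0.8,5.8],0],[[-0.76,4.37,0.45],[-3.2,0.8,5.8],0],[[0.45,4.46,0.5],[-0.5,0.7,-0.1],0]]
[[[0.44,4.46,0.55],[-0.5,0.7,-0.1],0],[[0.43,4.46,0.59],[-0.5,0.7,-0.1],0],[[0.41,4.45,0.64],[-0.5,0.7,-0.1],0],[[0,0,0],[0,0,0],0],[[0,0,0],[0,0,0],0]]
```

>>> apply_moves:
  increments:
    - [[-2.0,4.0,-0.2],[-3.2,0.8,5.8],0]
    - [[-1.6,4.1,0],[-3.2,0.8,5.8],0]
    - [[-1.2,4.3,0.2],[-3.2,0.8,5.8],0]
    - [[-0.8,4.4,0.4],[-3.2,0.8,5.8],0]
    - [[0.3,4.0,0.5],[-0.5,0.7,-0.1],0]

```text
t: 26.08
eef_pos: [570.1, 18.3, 287.9]
tcp_rot: [3.034, 1.449, 2.975]
ft_force: [-0.5, -0.1, -0.3]
opening: 0.268
```

>>> apply_moves:
  increments:
    - [[0.2,4.0,0.5],[-0.5,0.7,0],0]
    - [[0.2,4.0,0.6],[-0.5,0.7,0],0]
    - [[0.2,3.0,0.6],[-0.5,0.7,0],0]
    - [[0,0,0],[0,0,0],0]
    - [[0,0,0],[0,0,0],0]

```text
t: 26.7
eef_pos: [592.2, 133.0, 280.1]
tcp_rot: [3.04, 1.411, 3.012]
ft_force: [0.8, 0.1, 0.2]
opening: 0.27
```

```bash
cat >> fk.py <<'E'
def tip(T=None,g=35.6,L=136): T=T_tool() if T is None else T; return (T@np.r_[L,-g,0,1])[:3]
def see(names,cams=('scene','top','wrist'),fn='mark_of'):
    for n in cams:
        p=shot(n)
        for t in names: print(n,t,[(w(p,d['point']).round(1).tolist(),px(p,w(p,d['point'])).round(0).tolist(),round(d['confidence'],2)) for d in getattr(nets,fn)(p,t)[:3]])
E
python3 - <<'E'
from fk import *
s=log();print(s['eef_pos'],s['joints'],s['opening'],tip(),T_tool()[:3,0]); T=T_tool()
print('origin exp',(T@np.r_[48,-22.6,0,1])[:3])
see(['driver_1','cup_floor'])
C=hpose((576.5+15.3,116.8,270),88,lean=9); print(tip(C)); plan([C],0,None,50,9)
q=shot('scene'); p=shot('wrist')
cv2.imwrite('pics/c11.png',np.hstack([cv2.resize(q['img'][80:260,200:340],(350,450)),cv2.resize(p['img'],(600,450))[:,:430]])[...,::-1])
E
```

```text
[592.19865617 133.01147814 280.14632567] [-0.38759867  0.73594905  1.77005212  1.28757921  1.7937268  -0.80523047] 0.26958691452651534 [569.69751434 100.22837555 145.30446718] [-0.15776109  0.02056549 -0.98726314]
origin exp [583.96232288 111.41131229 232.39325614]
scene driver_1 [([580.7, 111.2, 230.2], [265.0, 130.0], 0.53), ([525.4, -183.1, 43.4], [359.0, 235.0], 0.53)]
scene cup_floor [([554.2, 96.1, 28.9], [266.0, 209.0], 0.89)]
top driver_1 []
top cup_floor []
wrist driver_1 [([586.1, 115.5, 229.6], [286.0, 319.0], 0.87)]
wrist cup_floor []
[570.53787296 117.54248984 135.67438568]
[[[1.03,1.92,0.19],[0.4,-0.1,-0.9],0],[[0,0,0],[0,0,0],0],[[0,0,0],[0,0,0],0],[[0,0,0],[0,0,0],0],[[0,0,0],[0,0,0],0]]
```

>>> apply_moves:
  increments:
    - [[1.0,1.8,0.2],[0.4,0,-0.9],0]
    - [[0,0,0],[0,0,0],0]
    - [[0,0,0],[0,0,0],0]
    - [[0,0,0],[0,0,0],0]
    - [[0,0,0],[0,0,0],0]

```text
t: 27.88
eef_pos: [593.0, 153.1, 269.4]
tcp_rot: [-3.132, 1.411, 3.118]
ft_force: [0.3, 1.3, -0.6]
opening: 0.267
```

Run:
```python
from fk import *
s=log();print(s['eef_pos'],s['opening'],tip(),T_tool()[:3,0]); t=tip()
q=shot('scene'); p=shot('top'); print('tip px',px(q,t),px(p,t))
for a,z in ((q,0),(p,0)):
  for b in blob(a,(12,130,120),(26,255,255),0,None,30): 
    if 'bb' in b: print(b['A'],b['bb'])
C=hpose((576.5+15.3,116.8,270),88,lean=9); print(tip(C)); plan([C],0,None,50,9)
cv2.imwrite('pics/c11.png',np.hstack([cv2.resize(q['img'][80:230,200:320],(400,500)),cv2.resize(p['img'][120:240,200:300],(400,500))])[...,::-1])
```

```text
[593.03855565 153.1227616  269.43187682] 0.26682741659428394 [570.24422702 118.05884245 135.21451521] [-0.15880344  0.00379342 -0.98730293]
tip px [261.37010684 166.75788115] [224.154956   167.18879552]
90 [260, 97, 9, 13]
119 [258, 118, 9, 18]
36 [409, 157, 11, 5]
91 [422, 159, 29, 7]
54 [448, 164, 17, 4]
46 [463, 167, 19, 3]
53 [479, 169, 20, 4]
53 [497, 172, 18, 4]
51 [515, 175, 17, 4]
145 [480, 238, 18, 12]
35 [439, 130, 8, 12]
88 [17, 201, 11, 16]
49 [0, 206, 10, 11]
[570.53787296 117.54248984 135.67438568]
[[[-0.06,-0.07,-0.01],[0.1,-0.1,0.1],0],[[0,0,0],[0,0,0],0],[[0,0,0],[0,0,0],0],[[0,0,0],[0,0,0],0],[[0,0,0],[0,0,0],0]]
```

View pics/c11.png

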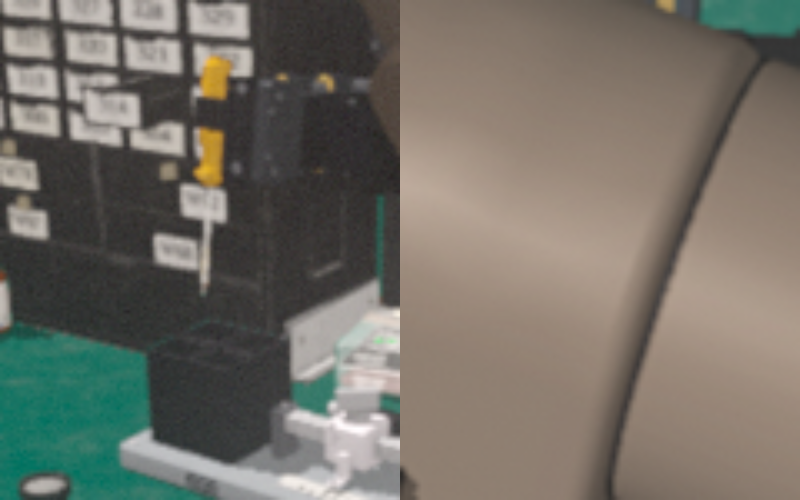

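Run:
```python
from fk import *
C=hpose((576.5+15.3,116.8,168.5),88,lean=9); print(tip(C)); plan([C],0,None,12,9)
```

```text
[570.53787296 117.54248984  34.17438568]
[[[1.11,-0.01,0.18],[0.0,-0.0,0.0],0],[[1.11,-0.01,0.18],[0.0,-0.0,0.0],0],[[1.11,-0.01,0.18],[0.0,-0.0,0.0],0],[[1.11,-0.01,0.18],[0.0,-0.0,0.0],0],[[1.11,-0.01,0.18],[0.0,-0.0,0.0],0]]
[[[1.11,-0.01,0.18],[0.0,-0.0,0.0],0],[[1.11,-0.01,0.18],[0.0,-0.0,0.0],0],[[1.11,-0.01,0.18],[0.0,-0.0,0.0],0],[[1.11,-0.01,0.18],[0.0,-0.0,0.0],0],[[0,0,0],[0,0,0],0]]
```

>>> apply_moves:
  increments:
    - [[1.0,0,0.17],[0,0,0],0]
    - [[1.0,0,0.17],[0,0,0],0]
    - [[1.0,0,0.17],[0,0,0],0]
    - [[1.0,0,0.17],[0,0,0],0]
    - [[0,0,0],[0,0,0],0]

```text
t: 28.6
eef_pos: [593.4, 152.8, 225.1]
tcp_rot: [-3.133, 1.41, 3.116]
ft_force: [-0.0, 0.4, 0.1]
opening: 0.27
```

>>> apply_moves:
  increments:
    - [[1.0,0,0.17],[0,0,0],0]
    - [[1.0,0,0.17],[0,0,0],0]
    - [[1.0,0,0.17],[0,0,0],0]
    - [[1.0,0,0.17],[0,0,0],0]
    - [[0,0,0],[0,0,0],0]

```text
t: 29.22
eef_pos: [593.8, 152.7, 181.6]
tcp_rot: [-3.133, 1.41, 3.116]
ft_force: [-0.8, 1.2, -1.0]
opening: 0.269
```

>>> apply_moves:
  increments:
    - [[0.8,0,0.13],[0,0,0],0]
    - [[0.5,0,0.08],[0,0,0],0]
    - [[0,0,0],[0,0,0],0]
    - [[0,0,0],[0,0,0],3.2]
    - [[0,0,0],[0,0,0],4.0]

```text
t: 29.85
eef_pos: [593.9, 152.6, 168.2]
tcp_rot: [-3.134, 1.411, 3.115]
ft_force: [-0.2, -0.3, 0.0]
opening: 0.39
```

>>> apply_moves:
  increments:
    - [[0,0,0],[0,0,0],4.2]
    - [[0,0,0],[0,0,0],4.2]
    - [[0,-1,0],[0,0,0],4.2]
    - [[0,-2,0],[0,0,0],4.2]
    - [[0,-3,0],[0,0,0],4.2]

```text
t: 30.48
eef_pos: [591.3, 90.7, 168.7]
tcp_rot: [-3.133, 1.412, 3.119]
ft_force: [0.3, 0.0, -0.1]
opening: 0.44
```

Run:
```python
from fk import *
s=log();print(s['eef_pos'],s['opening'],s['ft_force'])
see(['driver_1','marker_1'],('scene','wrist'))
```

```text
[591.32562687  90.71342499 168.74792757] 0.4402494741500565 [ 0.27919521  0.01546087 -0.05277586]
scene driver_1 [([572.0, 122.7, 109.2], [261.0, 176.0], 0.63)]
scene marker_1 [([390.8, -312.8, -0.7], [390.0, 302.0], 0.94)]
wrist driver_1 [([575.0, 127.7, 109.4], [273.0, 291.0], 0.84)]
wrist marker_1 []
```

Run:
```python
from fk import *
T=T_tool(); A=T.copy(); A[:3,3]+=(-20,-90,70)
B=pose(480,-180,240,20,(45,0,0)); C=pose(400,-300,190,2.4)
q=readout.state()['joints']
for G in (A,B,C): q,e=ik(G,q); print(e,q.round(2))
plan([A,B,C],4.2,None,55,10)
```

```text
1.744259693743823e-14 [-0.59  0.82  1.7   1.1   1.88 -0.87]
3.189378580208129e-14 [-0.79  0.52  1.61  0.52  1.62 -1.28]
2.4986831062562345e-14 [-0.78  0.31  1.85 -0.    0.98 -0.82]
[[[-2.21,-3.02,-0.93],[0.0,0.0,0.0],4.2],[[-2.21,-3.02,-0.93],[0.0,0.0,0.0],4.2],[[-2.21,-3.02,-0.93],[0.0,0.0,0.0],4.2],[[0.21,-3.08,-1.41],[-1.0,-4.7,-7.5],4.2],[[0.49,-3.01,-1.49],[-1.0,-4.7,-7.5],4.2]]
[[[0.75,-2.9,-1.6],[-1.0,-4.7,-7.5],4.2],[[0.98,-2.76,-1.72],[-1.0,-4.7,-7.5],4.2],[[1.19,-2.59,-1.85],[-1.0,-4.7,-7.5],4.2],[[1.35,-2.38,-2.0],[-1.0,-4.7,-7.5],4.2],[[1.71,-0.99,-2.33],[-1.8,3.3,-8.9],4.2]]
[[[1.97,-0.63,-2.24],[-1.8,3.3,-8.9],4.2],[[2.17,-0.25,-2.14],[-1.8,3.3,-8.9],4.2],[[2.29,0.16,-2.01],[-1.8,3.3,-8.9],4.2],[[2.35,0.58,-1.86],[-1.8,3.3,-8.9],4.2],[[0,0,0],[0,0,0],4.2]]
```

>>> apply_moves:
  increments:
    - [[-2.2,-3.0,-0.9],[0,0,0],4.2]
    - [[-2.2,-3.0,-0.9],[0,0,0],4.2]
    - [[-2.2,-3.0,-0.9],[0,0,0],4.2]
    - [[0.2,-3.1,-1.4],[-1,-4.7,-7.5],4.2]
    - [[0.5,-3.0,-1.5],[-1,-4.7,-7.5],4.2]

```text
t: 31.4
eef_pos: [540.0, -57.4, 238.8]
tcp_rot: [-1.588, 1.308, -1.554]
ft_force: [-0.7, 0.8, 1.0]
opening: 0.44
```

>>> apply_moves:
  increments:
    - [[0.7,-2.9,-1.6],[-1,-4.7,-7.5],4.2]
    - [[1.0,-2.8,-1.7],[-1,-4.7,-7.5],4.2]
    - [[1.2,-2.6,-1.8],[-1,-4.7,-7.5],4.2]
    - [[1.3,-2.4,-2.0],[-1,-4.7,-7.5],4.2]
    - [[1.7,-1.0,-2.3],[-1.8,3.3,-8.9],4.2]

```text
t: 32.02
eef_pos: [463.8, -207.6, 233.1]
tcp_rot: [-1.352, 0.567, -1.204]
ft_force: [1.1, 0.6, 0.2]
opening: 0.439
```

Run:
```python
from fk import *
s=log();print(s['eef_pos'],s['opening'],s['joints'])
C=pose(400,-300,190,2.4); plan([C],4.2,None,55,9)
```

```text
[ 463.83623751 -207.57989219  233.14527777] 0.43928419848893613 [-0.79892752  0.45421624  1.64255888  0.41860009  1.50007868 -1.23040308]
[[[1.53,-0.36,-1.82],[-1.4,2.9,-6.8],4.2],[[1.65,-0.12,-1.75],[-1.4,2.9,-6.8],4.2],[[1.74,0.12,-1.66],[-1.4,2.9,-6.8],4.2],[[1.79,0.37,-1.57],[-1.4,2.9,-6.8],4.2],[[1.81,0.62,-1.46],[-1.4,2.9,-6.8],4.2]]
```

>>> apply_moves:
  increments:
    - [[1.5,-0.4,-1.8],[-1.4,2.9,-6.8],4.2]
    - [[1.6,-0.1,-1.8],[-1.4,2.9,-6.8],4.2]
    - [[1.7,0.1,-1.7],[-1.4,2.9,-6.8],4.2]
    - [[1.8,0.4,-1.6],[-1.4,2.9,-6.8],4.2]
    - [[1.8,0.6,-1.5],[-1.4,2.9,-6.8],4.2]

```text
t: 32.65
eef_pos: [396.3, -300.1, 192.4]
tcp_rot: [-1.574, -0.023, -1.531]
ft_force: [0.3, 0.5, -0.1]
opening: 0.443
```

Run:
```python
from fk import *
s=log();print(s['eef_pos'],s['tcp_rot'])
p=shot('wrist'); print([(w(p,d['point']).round(1).tolist(),px(p,w(p,d['point'])).round(0).tolist(),round(d['confidence'],2)) for d in nets.mark_of(p,'marker_1')])
for b in blob(p,(0,0,170),(179,60,255),8): print('white',b)
q=shot('top')
for b in blob(q,(0,0,170),(179,60,255),8): 
  if 370<b['bb'][0]<450 and b['bb'][1]>235: print('top white',b)
q2=shot('scene')
for a in (q,q2): print([(w(a,d['point']).round(1).tolist(),round(d['confidence'],2)) for d in nets.mark_of(a,'marker_1')])
```

```text
[ 396.28594862 -300.09740485  192.3797304 ] [-1.57392204 -0.02259861 -1.53107318]
[([390.4, -311.2, 1.5], [278.0, 193.0], 0.65)]
white {'A': 4794, 'c': array([ 112.8, -132.7]), 'ends': [array([ 161.6, -125.9]), array([  58.4, -140.3])], 'w': np.float64(70.7), 'head': -172.0, 'bb': [0, 0, 92, 64]}
white {'A': 11197, 'c': array([ 554.3, -146. ]), 'ends': [array([ 555.7, -226.8]), array([553.1, -84. ])], 'w': np.float64(127.5), 'head': 91.0, 'bb': [362, 0, 128, 135]}
white {'A': 663, 'c': array([ 393.5, -336.9]), 'ends': [array([ 397. , -384.1]), array([ 390.3, -294.7])], 'w': np.float64(14.3), 'head': 94.3, 'bb': [274, 182, 13, 64]}
white {'A': 1179, 'c': array([ 444.9, -488.1]), 'ends': [array([ 515.2, -485. ]), array([ 377.8, -491.1])], 'w': np.float64(28.5), 'head': -177.5, 'bb': [266, 301, 92, 17]}
white {'A': 500, 'c': array([ 709. , -474.5]), 'ends': [array([ 786.1, -470.1]), array([ 655.9, -477.6])], 'w': np.float64(26.2), 'head': -176.7, 'bb': [451, 302, 88, 16]}
[([390.5, -314.5, -0.9], 0.46)]
[([389.1, -314.4, -1.1], 0.81)]
```

Run:
```python
from fk import *
plan([pose(388.5,-272,100,4.3),pose(388.5,-272,25,4.3)],4,None,40,9)
```

```text
[[[-0.99,3.07,-0.24],[0.1,-0.6,0.3],4],[[-0.98,3.07,-0.23],[0.1,-0.6,0.3],4],[[-0.97,3.08,-0.23],[0.1,-0.6,0.3],4],[[-0.0,3.75,0.0],[0.0,-0.0,-0.0],4],[[-0.0,3.75,0.0],[0.0,-0.0,-0.0],4]]
```

>>> apply_moves:
  increments:
    - [[-1.0,3.0,-0.2],[0.1,-0.6,0.4],4]
    - [[-1.0,3.0,-0.2],[0.1,-0.6,0.4],4]
    - [[-0.9,3.0,-0.2],[0,-0.6,0.4],4]
    - [[0,3.5,0],[0,0,0],4]
    - [[0,3.0,0],[0,0,0],4]

```text
t: 33.58
eef_pos: [392.9, -272.6, 34.9]
tcp_rot: [-1.565, 0.007, -1.496]
ft_force: [0.2, -0.6, -0.4]
opening: 0.419
```

Run:
```python
from fk import *
s=log();print(s['eef_pos'],s['tcp_rot'])
p=shot('wrist')
for b in blob(p,(0,0,170),(179,60,255),8,None,300): 
  if b['w']<20: print('white',b)
plan([pose(388.5,-272,0,4.3),pose(388.5,-272,-23,4.3)],4,None,9,9)
```

```text
[ 392.94112519 -272.57071266   34.85208385] [-1.56476101  0.00721106 -1.49620799]
white {'A': 605, 'c': array([ 391.6, -313. ]), 'ends': [array([ 393.4, -329. ]), array([ 389.5, -295.3])], 'w': np.float64(14.9), 'head': 96.6, 'bb': [269, 255, 18, 37]}
white {'A': 437, 'c': array([ 396.3, -370.8]), 'ends': [array([ 397.7, -386.7]), array([ 395.1, -357.2])], 'w': np.float64(14.4), 'head': 95.1, 'bb': [270, 320, 17, 29]}
[[[0.01,0.8,-0.09],[-0.0,-0.0,-0.1],4],[[0.01,0.8,-0.09],[-0.0,-0.0,-0.1],4],[[0.01,0.8,-0.09],[-0.0,-0.0,-0.1],4],[[0.0,0.8,-0.08],[-0.0,-0.0,-0.1],4],[[0.0,0.77,0.0],[0.0,0.0,-0.0],4]]
[[[0.0,0.77,0.0],[0.0,0.0,-0.0],4],[[0.0,0.77,0.0],[0.0,0.0,-0.0],4],[[0,0,0],[0,0,0],4],[[0,0,0],[0,0,0],4],[[0,0,0],[0,0,0],4]]
```

>>> apply_moves:
  increments:
    - [[0,0.8,-0.15],[0,0,-0.2],4]
    - [[0,0.8,-0.15],[0,0,-0.2],4]
    - [[0,0.8,-0.1],[0,0,-0.1],4]
    - [[0,0.8,-0.1],[0,0,0],4]
    - [[0,0.7,0],[0,0,0],4]

```text
t: 34.25
eef_pos: [388.0, -273.0, -7.3]
tcp_rot: [-1.566, 0.0, -1.497]
ft_force: [-0.3, -0.1, 0.4]
opening: 0.419
```

>>> apply_moves:
  increments:
    - [[0,0.5,0],[0,0,0],4]
    - [[0,0.4,0],[0,0,0],4]
    - [[0,0.2,0],[0,0,0],4]
    - [[0,0,0],[0,0,0],4]
    - [[0,0,0],[0,0,0],4]

```text
t: 34.88
eef_pos: [388.1, -273.1, -19.2]
tcp_rot: [-1.566, 0.0, -1.497]
ft_force: [-0.1, 0.3, -0.2]
opening: 0.425
```

>>> apply_moves:
  increments:
    - [[0,0.3,0],[0,0,0],4]
    - [[0,0.2,0],[0,0,0],4]
    - [[0,0,0],[0,0,0],2]
    - [[0,0,0],[0,0,0],0.5]
    - [[0,0,0],[0,0,0],0]

```text
t: 35.5
eef_pos: [388.3, -273.1, -24.4]
tcp_rot: [-1.565, -0.0, -1.496]
ft_force: [0.5, 0.7, 0.3]
opening: 0.162
```

>>> apply_moves:
  increments:
    - [[0,0,0],[0,0,0],0]
    - [[0,0,0],[0,0,0],0]
    - [[0,0,0],[0,0,0],0]
    - [[0,-1,0],[0,0,0],0]
    - [[0,-3,0],[0,0,0],0]

```text
t: 36.12
eef_pos: [387.3, -272.5, 15.8]
tcp_rot: [-1.568, 0.003, -1.497]
ft_force: [0.6, 0.2, 0.3]
opening: 0.146
```

>>> apply_moves:
  increments:
    - [[0,-5,0],[0,0,0],0]
    - [[0,-5,0],[0,0,0],0]
    - [[0,-5,0],[0,0,3],0]
    - [[0,-4,0],[0,0,8],0]
    - [[0,-1,0],[0,0,8],0]

```text
t: 36.75
eef_pos: [386.5, -274.3, 228.1]
tcp_rot: [-1.563, 0.339, -1.489]
ft_force: [0.7, 0.5, -0.9]
opening: 0.142
```

Run:
```python
from fk import *
s=log();print(s['eef_pos'],s['joints'],s['opening'])
see(['marker_1'],('scene','wrist'))
g=32
A=hpose((450,-180,280),75,g=g,lean2=-25); B=hpose((520,-40,290),86,g=g); C=hpose((534.3,118.2,270),88,g=g)
q=s['joints']
for G in (A,B,C): q,e=ik(G,q); print(e,q.round(2))
plan([A,B,C],0,None,52,9)
```

```text
[ 386.45118693 -274.31036138  228.14767683] [-0.88363853  0.34700666  1.73098677  0.20247406  1.34581045 -1.03720239] 0.14232368182908228
scene marker_1 [([388.8, -319.5, 239.6], [406.0, 183.0], 0.77)]
wrist marker_1 [([389.8, -320.1, 233.6], [284.0, 307.0], 0.84)]
1.8849669215378502e-14 [-0.94  0.52  1.8   0.79  1.7  -0.96]
6.16466857681611e-12 [-0.66  0.7   1.81  1.07  1.91 -1.02]
1.0178488203155292e-13 [-0.4   0.69  1.93  1.25  1.75 -1.08]
[[[-2.06,-0.03,1.36],[2.2,2.5,7.5],0],[[-2.1,0.3,1.26],[2.2,2.5,7.5],0],[[-2.09,0.62,1.15],[2.2,2.5,7.5],0],[[-2.04,0.94,1.03],[2.2,2.5,7.5],0],[[-1.94,1.24,0.9],[2.2,2.5,7.5],0]]
[[[-1.79,1.51,0.77],[2.2,2.5,7.5],0],[[-2.18,3.28,0.63],[-2.7,-0.6,6.2],0],[[-1.8,3.46,0.81],[-2.7,-0.6,6.2],0],[[-1.41,3.6,1.0],[-2.7,-0.6,6.2],0],[[-1.0,3.68,1.18],[-2.7,-0.6,6.2],0]]
[[[0.5,3.97,0.05],[-0.5,0.0,0.0],0],[[0.5,3.97,0.09],[-0.5,0.0,0.0],0],[[0.5,3.97,0.12],[-0.5,0.0,0.0],0],[[0.5,3.97,0.16],[-0.5,0.0,0.0],0],[[0,0,0],[0,0,0],0]]
```

>>> apply_moves:
  increments:
    - [[-2.1,0,1.3],[2.2,2.5,7.5],0]
    - [[-2.1,0.3,1.2],[2.2,2.5,7.5],0]
    - [[-2.1,0.6,1.1],[2.2,2.5,7.5],0]
    - [[-2.0,0.9,1.0],[2.2,2.5,7.5],0]
    - [[-1.9,1.2,0.9],[2.2,2.5,7.5],0]

```text
t: 37.58
eef_pos: [443.7, -164.6, 259.6]
tcp_rot: [-1.55, 1.008, -1.766]
ft_force: [-0.2, 0.3, -1.5]
opening: 0.143
```

>>> apply_moves:
  increments:
    - [[-1.5,1.5,0.8],[2.2,2.5,7.5],0]
    - [[-1.8,3.2,0.6],[-2.7,-0.6,5.5],0]
    - [[-1.4,3.4,0.8],[-2.7,-0.6,5.5],0]
    - [[-1.2,3.5,1.0],[-2.7,-0.6,5.5],0]
    - [[-0.5,3.0,1.0],[-2.7,-0.6,3],0]

```text
t: 38.2
eef_pos: [516.0, -4.9, 271.2]
tcp_rot: [-1.897, 1.486, -1.968]
ft_force: [-0.6, -0.4, -0.8]
opening: 0.148
```

Run:
```python
from fk import *
s=log();print(s['eef_pos'],s['joints'],s['opening'])
g=32
C=hpose((534.3,118.2,270),88,g=g)
plan([C],0,None,48,9)
see(['marker_1'],('scene','wrist'))
```

```text
[515.96298365  -4.85628395 271.17521649] [-0.66330339  0.68107167  1.82993016  1.02850239  1.83818831 -1.01230134] 0.14775291893681353
[[[-0.29,3.89,0.21],[-0.5,-0.4,1.1],0],[[-0.21,3.89,0.25],[-0.5,-0.4,1.1],0],[[-0.13,3.89,0.28],[-0.5,-0.4,1.1],0],[[-0.05,3.89,0.32],[-0.5,-0.4,1.1],0],[[0,0,0],[0,0,0],0]]
scene marker_1 [([510.6, -31.6, 232.1], [298.0, 144.0], 0.89)]
wrist marker_1 [([511.7, -25.8, 230.0], [280.0, 310.0], 0.75)]
```

>>> apply_moves:
  increments:
    - [[-0.3,3.8,0.2],[-0.5,-0.4,1.1],0]
    - [[-0.2,3.8,0.2],[-0.5,-0.4,1.1],0]
    - [[-0.1,3.8,0.3],[-0.5,-0.4,1.1],0]
    - [[0,3.0,0.3],[-0.5,-0.4,1.1],0]
    - [[0,0,0],[0,0,0],0]

```text
t: 39.02
eef_pos: [533.0, 138.5, 269.5]
tcp_rot: [-1.549, 1.557, -1.591]
ft_force: [0.3, 0.2, -0.1]
opening: 0.147
```

Run:
```python
from fk import *
s=log();print(s['eef_pos'],s['opening'],tip(g=32,L=112),T_tool()[:3,0])
g=32
plan([hpose((534.3,118.2,225),88,g=g),hpose((534.3,118.2,160),88,g=g)],0,None,13,9)
see(['marker_1'],('scene','wrist')); see(['cup_floor','driver_1'],('scene',))
q=shot('scene');print('tip px',px(q,tip(g=32,L=112)))
cv2.imwrite('pics/c12.png',cv2.resize(q['img'][90:240,200:330],None,fx=4,fy=4)[...,::-1])
```

```text
[532.99409407 138.47750997 269.54450755] 0.14704464603340078 [531.6292047  104.90804553 158.01321986] [-2.81700039e-04 -1.42903988e-02 -9.99897847e-01]
[[[1.11,0.31,0.05],[-0.1,0.0,0.2],0],[[1.11,0.31,0.05],[-0.1,0.0,0.2],0],[[1.11,0.3,0.05],[-0.1,0.0,0.2],0],[[1.11,0.3,0.05],[-0.1,0.0,0.2],0],[[1.3,0.0,-0.0],[0.0,-0.0,-0.0],0]]
[[[1.3,0.0,-0.0],[0.0,-0.0,-0.0],0],[[1.3,0.0,-0.0],[0.0,-0.0,-0.0],0],[[1.3,0.0,-0.0],[0.0,-0.0,-0.0],0],[[1.3,0.0,-0.0],[0.0,-0.0,-0.0],0],[[0,0,0],[0,0,0],0]]
scene marker_1 []
wrist marker_1 [([534.0, 116.0, 229.2], [285.0, 309.0], 0.93)]
scene cup_floor [([553.8, 94.1, 28.2], [267.0, 209.0], 0.8)]
scene driver_1 [([572.9, 126.2, 108.0], [260.0, 176.0], 0.66)]
tip px [256.59984713 163.31444458]
```

View pics/c12.png

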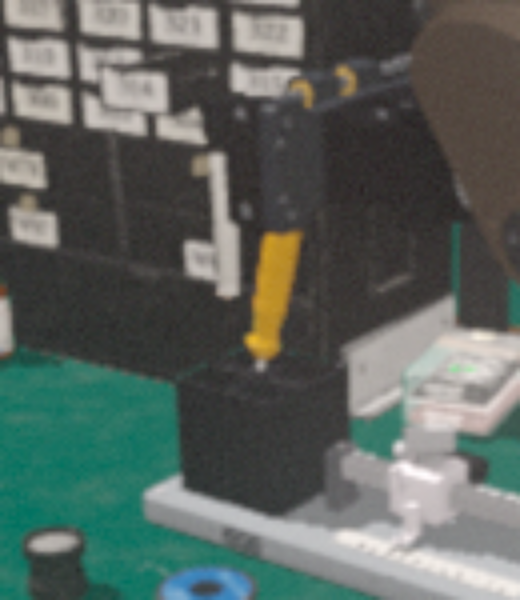

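>>> apply_moves:
  increments:
    - [[0.9,0.6,0.1],[0,0,0.4],0]
    - [[0.9,0.5,0.1],[0,0,0.4],0]
    - [[0.9,0.1,0],[0,0,0],0]
    - [[0.5,0,0],[0,0,0],0]
    - [[0,0,0],[0,0,0],0]

```text
t: 40.05
eef_pos: [536.8, 149.0, 234.3]
tcp_rot: [1.704, 1.569, 1.659]
ft_force: [-0.4, -0.1, 0.1]
opening: 0.145
```

Run:
```python
from fk import *
s=log();print(s['eef_pos'],s['opening'],tip(g=32,L=112),T_tool()[:3,0])
plan([hpose((534.3,118.2,160),88,g=32)],0,None,10,9)
```

```text
[536.7507401  148.99534828 234.29204351] 0.14477115910569213 [535.29880191 117.24555728 122.23026301] [-1.72889333e-04  1.94701869e-03 -9.99998090e-01]
[[[0.93,0.01,-0.02],[-0.1,-0.0,-0.0],0],[[0.93,0.01,-0.02],[-0.1,-0.0,-0.0],0],[[0.93,0.01,-0.02],[-0.1,-0.0,-0.0],0],[[0.93,0.01,-0.02],[-0.1,-0.0,-0.0],0],[[0.93,0.01,-0.02],[-0.1,-0.0,-0.0],0]]
[[[0.93,0.01,-0.02],[-0.1,-0.0,-0.0],0],[[0.93,0.01,-0.02],[-0.1,-0.0,-0.0],0],[[0.93,0.01,-0.02],[-0.1,-0.0,-0.0],0],[[0,0,0],[0,0,0],0],[[0,0,0],[0,0,0],0]]
```

>>> apply_moves:
  increments:
    - [[1.0,0,0],[0,0,0],0]
    - [[1.0,0,0],[0,0,0],0]
    - [[1.0,0,0],[0,0,0],0]
    - [[1.0,0,0],[0,0,0],0]
    - [[0,0,0],[0,0,0],0]

```text
t: 40.67
eef_pos: [536.8, 148.9, 191.4]
tcp_rot: [1.646, 1.569, 1.601]
ft_force: [1.5, 0.8, 0.5]
opening: 0.144
```

>>> apply_moves:
  increments:
    - [[1.0,0,0],[0,0,0],0]
    - [[1.0,0,0],[0,0,0],0]
    - [[1.0,0,0],[0,0,0],0]
    - [[0.4,0,0],[0,0,0],0]
    - [[0,0,0],[0,0,0],0]

```text
t: 41.3
eef_pos: [536.9, 148.9, 154.9]
tcp_rot: [1.574, 1.569, 1.528]
ft_force: [-0.3, -0.1, -0.3]
opening: 0.142
```

Release and retreat.

>>> apply_moves:
  increments:
    - [[0,0,0],[0,0,0],2.2]
    - [[0,0,0],[0,0,0],2.6]
    - [[0,0,0],[0,0,0],2.6]
    - [[0,0,0],[0,0,0],2.6]
    - [[0,-2,0],[0,0,0],2.6]

```text
t: 41.92
eef_pos: [535.6, 129.1, 155.8]
tcp_rot: [1.084, 1.569, 1.04]
ft_force: [-0.3, -1.0, -0.6]
opening: 0.275
```

>>> apply_moves:
  increments:
    - [[0,-4,0],[0,0,0],2.6]
    - [[-1.5,-4,0],[0,0,0],2.6]
    - [[-2.5,-4,0],[0,0,0],2.6]
    - [[-2.5,-3,0],[0,0,0],2.6]
    - [[0,0,0],[0,0,0],2.6]

```text
t: 42.55
eef_pos: [527.9, -32.5, 221.7]
tcp_rot: [-1.474, 1.57, -1.52]
ft_force: [-0.4, 0.2, -0.9]
opening: 0.277
```

Run:
```python
from fk import *
s=log();print(s['eef_pos'],s['opening'],s['ft_force'],s['joints'])
see(['marker_1','driver_1','cup_floor'],('scene','wrist'))
see(['marker_1','driver_1'],('scene','wrist','top'),'look_for')
q=shot('scene')
for b in blob(q,(12,130,120),(26,255,255),12,None,15):
  if b['bb'][0]<130: print(b)
```

```text
[527.88659285 -32.46789139 221.66216331] 0.27658274978154934 [-0.41468351  0.23485426 -0.86091591] [-0.68185732  0.82470877  1.76831827  1.00891174  1.88493998 -1.11381556]
scene marker_1 [([533.2, 127.0, 96.7], [250.0, 185.0], 0.48)]
scene driver_1 [([573.8, 124.9, 107.9], [261.0, 176.0], 0.6)]
scene cup_floor [([554.1, 93.9, 29.8], [267.0, 208.0], 0.63)]
wrist marker_1 [([538.6, 128.9, 96.9], [286.0, 284.0], 0.56)]
wrist driver_1 []
wrist cup_floor []
scene marker_1 [([534.0, 112.0, 132.7], [255.0, 172.0], 0.67)]
scene driver_1 [([537.7, -37.6, 60.0], [306.0, 212.0], 0.69), ([572.0, 98.0, 154.3], [268.0, 161.0], 0.64), ([526.7, -193.5, 35.4], [364.0, 239.0], 0.45)]
wrist marker_1 [([540.6, 113.0, 129.0], [288.0, 268.0], 0.72)]
wrist driver_1 [([583.0, 96.4, 174.4], [325.0, 238.0], 0.66)]
top marker_1 []
top driver_1 [([576.6, 103.6, 174.8], [228.0, 160.0], 0.69)]
{'A': 58, 'c': array([370.3, 834.6]), 'ends': [array([349.2, 809.3]), array([391. , 859.5])], 'w': np.float64(29.4), 'head': 50.2, 'bb': [42, 179, 12, 8]}
```

Run:
```python
from fk import *
q=readout.state()['joints']
A=pose(470,-20,300,20,(45,0,0)); B=pose(430,300,300,50); C=pose(330,650,300,75)
for G in (A,B,C,pose(390,817,60,75),pose(390,817,-23,75)): q,e=ik(G,q); print(round(e,3),q.round(2))
plan([A,B,C],5,None,55,9)
```

```text
0.0 [-0.58  0.32  1.77  0.63  1.56 -1.11]
0.0 [ 0.48  0.24  1.64  0.    1.26 -0.39]
0.0 [ 1.01  0.58  1.1   0.    1.46 -0.3 ]
0.0 [ 1.05  1.05  0.73  0.    1.36 -0.26]
0.0 [ 1.05  1.12  0.78  0.    1.24 -0.26]
[[[-1.32,0.12,-0.97],[-1.7,-3.3,-7.4],5],[[-1.38,-0.03,-0.89],[-1.7,-3.3,-7.4],5],[[-1.42,-0.18,-0.81],[-1.7,-3.3,-7.4],5],[[-1.43,-0.34,-0.74],[-1.7,-3.3,-7.4],5],[[-1.41,-0.51,-0.67],[-1.7,-3.3,-7.4],5]]
[[[-1.37,-0.67,-0.6],[-1.7,-3.3,-7.4],5],[[-3.77,3.77,0.66],[-4.3,-4.7,-6.2],5],[[-4.07,3.27,1.26],[-4.3,-4.7,-6.2],5],[[-4.27,2.7,1.83],[-4.3,-4.7,-6.2],5],[[-4.36,2.07,2.37],[-4.3,-4.7,-6.2],5]]
[[[-4.33,1.4,2.86],[-4.3,-4.7,-6.2],5],[[-4.19,0.71,3.29],[-4.3,-4.7,-6.2],5],[[-4.31,0.0,2.91],[-0.0,-3.6,-0.0],5],[[-4.12,0.0,3.17],[-0.0,-3.6,-0.0],5],[[-3.91,0.0,3.43],[-0.0,-3.6,-0.0],5]]
[[[-3.69,-0.0,3.66],[-0.0,-3.6,-0.0],5],[[-3.46,-0.0,3.89],[-0.0,-3.6,-0.0],5],[[-3.21,-0.0,4.09],[-0.0,-3.6,-0.0],5],[[-2.95,-0.0,4.28],[0.0,-3.6,-0.0],5],[[0,0,0],[0,0,0],5]]
```

>>> apply_moves:
  increments:
    - [[-1.3,0.1,-1.0],[-1.7,-3.3,-7.4],5]
    - [[-1.4,0,-0.9],[-1.7,-3.3,-7.4],5]
    - [[-1.4,-0.2,-0.8],[-1.7,-3.3,-7.4],5]
    - [[-1.4,-0.3,-0.7],[-1.7,-3.3,-7.4],5]
    - [[-1.4,-0.5,-0.7],[-1.7,-3.3,-7.4],5]

```text
t: 44.08
eef_pos: [478.7, -22.4, 285.3]
tcp_rot: [-1.237, 0.851, -1.122]
ft_force: [0.2, -0.1, -0.5]
opening: 0.527
```

>>> apply_moves:
  increments:
    - [[-1.4,-0.7,-0.6],[-1.7,-3.3,-7.4],5]
    - [[-3.7,3.7,0.7],[-4.3,-4.7,-6.2],5]
    - [[-4.0,3.2,1.3],[-4.3,-4.7,-6.2],5]
    - [[-4.2,2.7,1.8],[-4.3,-4.7,-6.2],5]
    - [[-4.3,2.0,2.4],[-4.3,-4.7,-6.2],5]

```text
t: 44.7
eef_pos: [445.0, 189.1, 296.7]
tcp_rot: [-1.446, 0.192, -0.856]
ft_force: [2.0, 0.1, -0.0]
opening: 0.526
```

Run:
```python
from fk import *
s=log(); print(s['joints'],s['eef_pos'])
B=pose(430,300,300,50); C=pose(330,650,300,75)
plan([B,C],5,None,55,9)
```

```text
[ 0.12117108  0.16540263  1.76896774  0.24386295  1.21984499 -0.66714621] [445.0011355  189.13449908 296.70283076]
[[[-3.08,0.74,1.97],[-2.7,-3.2,-3.5],5],[[-3.0,0.46,2.17],[-2.7,-3.2,-3.5],5],[[-2.89,0.17,2.35],[-2.7,-3.2,-3.5],5],[[-4.31,0.0,2.91],[-0.0,-3.6,0.0],5],[[-4.12,0.0,3.17],[-0.0,-3.6,-0.0],5]]
[[[-3.91,0.0,3.43],[-0.0,-3.6,-0.0],5],[[-3.69,0.0,3.66],[-0.0,-3.6,-0.0],5],[[-3.46,0.0,3.89],[-0.0,-3.6,-0.0],5],[[-3.21,0.0,4.09],[-0.0,-3.6,-0.0],5],[[-2.95,0.0,4.28],[-0.0,-3.6,-0.0],5]]
```

>>> apply_moves:
  increments:
    - [[-3.0,0.7,2.0],[-2.7,-3.2,-3.5],5]
    - [[-3.0,0.4,2.2],[-2.7,-3.2,-3.5],5]
    - [[-2.9,0.2,2.3],[-2.7,-3.2,-3.5],5]
    - [[-4.3,0,2.9],[0,-3.6,0],5]
    - [[-4.1,0,3.2],[0,-3.6,0],5]

```text
t: 45.32
eef_pos: [397.6, 407.7, 300.8]
tcp_rot: [-1.576, -0.011, -0.56]
ft_force: [0.2, -0.8, 0.3]
opening: 0.525
```

>>> apply_moves:
  increments:
    - [[-3.9,0,3.4],[0,-3.6,0],5]
    - [[-3.7,0,3.7],[0,-3.6,0],5]
    - [[-3.5,0,3.9],[0,-3.6,0],5]
    - [[-3.2,0,4.1],[0,-3.6,0],5]
    - [[0,0,0],[0,0,0],5]

```text
t: 45.95
eef_pos: [331.5, 615.6, 296.7]
tcp_rot: [-1.581, -0.008, -0.297]
ft_force: [0.8, -0.0, -0.2]
opening: 0.524
```

Run:
```python
from fk import *
s=log();print(s['eef_pos'],s['tcp_rot'])
p=shot('wrist')
for t in ['driver_1','marker_1']: print(t,[(w(p,d['point']).round(1).tolist(),px(p,w(p,d['point'])).round(0).tolist(),round(d['confidence'],2)) for d in nets.mark_of(p,t)])
for b in blob(p,(12,130,120),(30,255,255),13): print(b)
save(p,'w13.png',None,1.4)
```

```text
[331.46234275 615.56032457 296.74841448] [-1.58094823 -0.00820678 -0.29651281]
driver_1 []
marker_1 []
{'A': 787, 'c': array([399. , 828.5]), 'ends': [array([449.3, 817.9]), array([356.1, 837.4])], 'w': np.float64(24.3), 'head': 168.2, 'bb': [413, 150, 17, 58]}
{'A': 168, 'c': array([479.3, 739.9]), 'ends': [array([480.7, 721.1]), array([477.7, 761.6])], 'w': np.float64(26.2), 'head': 94.2, 'bb': [367, 230, 25, 18]}
{'A': 153, 'c': array([486. , 688.4]), 'ends': [array([488.3, 670.8]), array([483.6, 707.1])], 'w': np.float64(18.1), 'head': 97.5, 'bb': [340, 242, 22, 13]}
{'A': 418, 'c': array([519.5, 380.3]), 'ends': [array([570.6, 355.6]), array([468.9, 404.7])], 'w': np.float64(28.6), 'head': 154.2, 'bb': [187, 281, 17, 52]}
{'A': 445, 'c': array([615.5, 700.3]), 'ends': [array([670.9, 692.4]), array([560.1, 708.1])], 'w': np.float64(27.8), 'head': 171.9, 'bb': [362, 281, 17, 52]}
{'A': 1815, 'c': array([695.1, 628.1]), 'ends': [array([602.6, 298.7]), array([759.9, 859.1])], 'w': np.float64(24.0), 'head': 74.3, 'bb': [171, 344, 297, 10]}
```

View pics/w13.png

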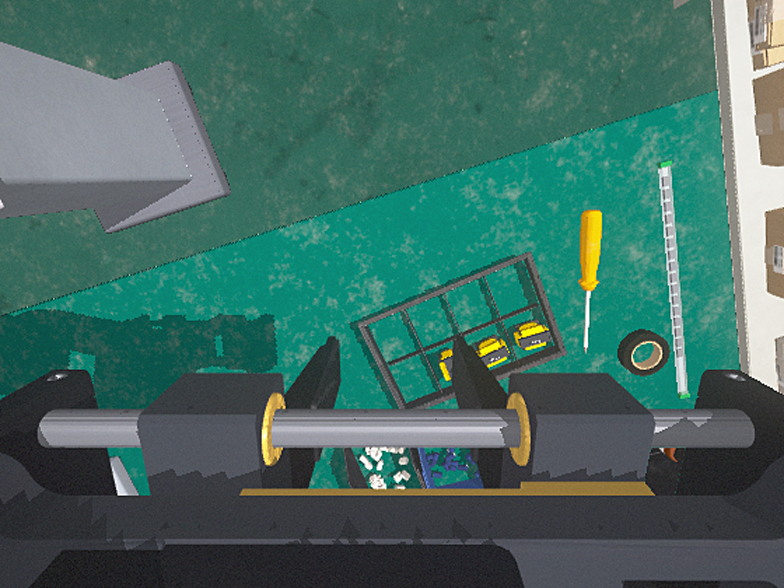

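Run:
```python
from fk import *
see(['driver_2','marker_2'],('wrist',),'look_for'); see(['driver_2','marker_2'],('wrist','scene','top'))
```

```text
wrist driver_2 []
wrist marker_2 [([527.4, 157.5, 20.1], [89.0, 340.0], 0.58)]
wrist driver_2 []
wrist marker_2 []
scene driver_2 [([572.9, 124.2, 111.5], [260.0, 175.0], 0.61)]
scene marker_2 [([534.4, 125.1, 98.0], [251.0, 184.0], 0.66), ([547.6, -32.3, 1.5], [307.0, 231.0], 0.47)]
top driver_2 [([573.4, 127.6, 105.6], [222.0, 169.0], 0.54)]
top marker_2 [([535.2, 123.1, 97.6], [224.0, 186.0], 0.52)]
```

Run:
```python
from fk import *
q=readout.state()['joints']
for G in (pose(395.3,829.2,60,78.2),pose(395.3,829.2,-23,78.2)): q,e=ik(G,q); print(round(e,3),q.round(2))
plan([pose(385,790,150,78.2),pose(395.3,829.2,60,78.2)],5,None,50,9)
```

```text
0.0 [ 1.05  1.08  0.66  0.    1.4  -0.31]
0.0 [ 1.05  1.15  0.72  0.    1.28 -0.31]
[[[-0.09,2.93,3.71],[0.1,-1.1,0.1],5],[[-0.01,2.94,3.71],[0.1,-1.1,0.1],5],[[0.06,2.95,3.7],[0.1,-1.1,0.1],5],[[0.14,2.95,3.69],[0.1,-1.1,0.1],5],[[0.21,2.96,3.68],[0.1,-1.1,0.1],5]]
[[[0.1,4.5,2.02],[-0.0,0.0,-0.0],5],[[0.1,4.5,2.02],[-0.0,0.0,-0.0],5],[[0,0,0],[0,0,0],5],[[0,0,0],[0,0,0],5],[[0,0,0],[0,0,0],5]]
```

>>> apply_moves:
  increments:
    - [[-0.1,2.9,3.7],[0.1,-1.1,0.1],5]
    - [[0,2.9,3.7],[0.1,-1.1,0.1],5]
    - [[0,2.9,3.7],[0.1,-1.1,0.1],5]
    - [[0.1,2.9,3.6],[0.1,-1.1,0.1],5]
    - [[0.2,2.8,3.5],[0.1,-1.1,0.1],5]

```text
t: 47.32
eef_pos: [385.1, 792.6, 154.9]
tcp_rot: [-1.564, -0.002, -0.202]
ft_force: [-0.3, 0.6, 0.6]
opening: 0.526
```

>>> apply_moves:
  increments:
    - [[0.1,4.0,1.5],[0,0,0],5]
    - [[0.1,3.0,1.0],[0,0,0],5]
    - [[0,0,0],[0,0,0],5]
    - [[0,0,0],[0,0,0],5]
    - [[0,0,0],[0,0,0],5]

```text
t: 47.95
eef_pos: [392.1, 818.5, 80.2]
tcp_rot: [-1.567, -0.002, -0.201]
ft_force: [0.2, -0.1, -0.1]
opening: 0.528
```

Run:
```python
from fk import *
s=log();print(s['eef_pos'],s['tcp_rot'],s['ft_force'])
p=shot('wrist')
for b in blob(p,(12,130,120),(30,255,255),13)[:3]: print(b); 
for b in blob(p,(12,130,120),(30,255,255),13)[:1]:
  e=[np.array(x) for x in b['ends']]; butt=min(e,key=lambda v:v[0]); h=np.radians(b['head'] if b['head']>0 else b['head']+180); u=np.array([np.cos(h),np.sin(h)]); g=butt-40*u; print(butt,g,np.degrees(h))
  plan([pose(g[0],g[1],0,np.degrees(h)-90)],5,None,12,9)
```

```text
[392.05573128 818.49800077  80.20970151] [-1.56675232e+00 -1.52324004e-03 -2.01333402e-01] [ 0.15952649 -0.09270459 -0.07741613]
{'A': 2095, 'c': array([398. , 828.9]), 'ends': [array([449.8, 817.9]), array([355.7, 837.8])], 'w': np.float64(22.5), 'head': 168.0, 'bb': [282, 172, 25, 98]}
{'A': 401, 'c': array([470.5, 709.4]), 'ends': [array([499.9, 698.5]), array([442.3, 719.9])], 'w': np.float64(15.5), 'head': 159.6, 'bb': [187, 281, 16, 52]}
{'A': 440, 'c': array([508.7, 889.4]), 'ends': [array([539.4, 887.9]), array([477.8, 890.9])], 'w': np.float64(15.4), 'head': 177.2, 'bb': [362, 281, 17, 52]}
[355.7 837.8] [394.82590403 829.48353237] 168.0
[[[0.0,1.15,0.15],[-0.0,0.1,0.0],5],[[0.0,1.15,0.15],[-0.0,0.1,0.0],5],[[0.0,1.15,0.16],[-0.0,0.1,0.0],5],[[0.0,1.15,0.16],[-0.0,0.1,0.0],5],[[0.0,1.15,0.16],[-0.0,0.1,0.0],5]]
[[[0.0,1.15,0.16],[-0.0,0.1,0.0],5],[[0.0,1.15,0.16],[-0.0,0.1,0.0],5],[[0,0,0],[0,0,0],5],[[0,0,0],[0,0,0],5],[[0,0,0],[0,0,0],5]]
```

>>> apply_moves:
  increments:
    - [[0,1.2,0.3],[0,0,0],5]
    - [[0,1.2,0.3],[0,0,0],5]
    - [[0,1.2,0.3],[0,0,0],5]
    - [[0,1.2,0.1],[0,0,0],5]
    - [[0,1.2,0.1],[0,0,0],5]

```text
t: 48.62
eef_pos: [395.1, 830.9, 19.4]
tcp_rot: [-1.563, -0.003, -0.202]
ft_force: [-0.8, -0.6, -0.2]
opening: 0.526
```

Run:
```python
from fk import *
s=log();print(s['eef_pos'],s['ft_force']); plan([pose(394.8,829.5,-22,78)],5,None,8,9)
```

```text
[395.08686352 830.85263976  19.43036309] [-0.84227882 -0.60638815 -0.21702943]
[[[-0.0,0.69,-0.03],[-0.1,0.1,0.0],5],[[-0.0,0.69,-0.03],[-0.1,0.1,0.0],5],[[-0.0,0.69,-0.03],[-0.1,0.1,0.0],5],[[-0.0,0.69,-0.03],[-0.1,0.1,0.0],5],[[-0.0,0.69,-0.02],[-0.1,0.1,0.0],5]]
[[[-0.0,0.69,-0.02],[-0.1,0.1,0.0],5],[[0,0,0],[0,0,0],5],[[0,0,0],[0,0,0],5],[[0,0,0],[0,0,0],5],[[0,0,0],[0,0,0],5]]
```

>>> apply_moves:
  increments:
    - [[0,0.7,0],[-0.1,0,0],5]
    - [[0,0.7,0],[-0.1,0,0],5]
    - [[0,0.7,0],[-0.1,0,0],5]
    - [[0,0.7,0],[-0.1,0,0],5]
    - [[0,0.5,0],[0,0,0],5]

```text
t: 49.25
eef_pos: [395.1, 830.7, -16.7]
tcp_rot: [-1.572, -0.002, -0.202]
ft_force: [0.3, -0.4, -0.2]
opening: 0.523
```

>>> apply_moves:
  increments:
    - [[0,0.4,0],[0,0,0],5]
    - [[0,0.2,0],[0,0,0],5]
    - [[0,0,0],[0,0,0],2.5]
    - [[0,0,0],[0,0,0],1.5]
    - [[0,0,0],[0,0,0],0]

```text
t: 49.88
eef_pos: [395.2, 830.9, -22.6]
tcp_rot: [-1.571, -0.003, -0.202]
ft_force: [-0.9, 0.5, 1.4]
opening: 0.268
```

>>> apply_moves:
  increments:
    - [[0,0,0],[0,0,0],0]
    - [[0,0,0],[0,0,0],0]
    - [[0,0,0],[0,0,0],0]
    - [[0,-1,0],[0,0,0],0]
    - [[0,-3,0],[0,0,0],0]

```text
t: 50.5
eef_pos: [394.5, 829.8, 15.9]
tcp_rot: [-1.575, -0.001, -0.202]
ft_force: [0.6, -0.3, 0.8]
opening: 0.003
```

Run:
```python
from fk import *
s=log();print(s['eef_pos'],s['opening'],s['ft_force'],s['joints']); q=s['joints']
# path: up, toward radius, then tilt
A=pose(370,770,200,78); B=pose(420,480,300,55); 
C=hpose((450,200,330),110,lean2=-50); D=hpose((470,0,330),88,lean2=-20); E=hpose((520,0,290),88)
F=hpose((518,76,280),88,lean=-9); 
for n,G in zip('ABCDEF',(A,B,C,D,E,F)): q,e=ik(G,q); print(n,round(e,3),q.round(2))
```

```text
[394.51996918 829.84888325  15.87420658] 0.0027024005070514596 [ 0.58001412 -0.32055748  0.84355572] [ 1.05605983  1.11849654  0.68601995 -0.00260002  1.34072212 -0.3125949 ]
A 0.0 [ 1.05  0.86  0.79 -0.    1.49 -0.32]
B 0.0 [ 0.75  0.43  1.36 -0.    1.35 -0.21]
C 0.0 [-0.05  0.28  1.77  0.64  1.44 -0.6 ]
D 0.0 [-0.62  0.43  1.88  0.92  1.72 -0.9 ]
E 0.0 [-0.59  0.68  1.85  1.1   1.88 -1.03]
F 0.0 [-0.48  0.67  1.93  1.18  1.79 -1.24]
```

>>> apply_moves:
  increments:
    - [[0,-3,0],[0,0,0],5]
    - [[0,-3,0],[0,0,0],5]
    - [[0,0,0],[0,0,0],5]
    - [[0,0,0],[0,0,0],5]
    - [[0,0,0],[0,0,0],5]

```text
t: 51.12
eef_pos: [394.8, 830.8, 81.9]
tcp_rot: [-1.571, -0.003, -0.202]
ft_force: [-0.8, 0.2, -0.8]
opening: 0.473
```

```bash
cat >> fk.py <<'E'
def d2(z=-22,op=5,step=9):
    p=shot('wrist')
    for b in blob(p,(12,130,120),(30,255,255),13)[:2]:
        if b['bb'][1]>275: continue
        e=[np.array(x) for x in b['ends']]; butt=min(e,key=lambda v:v[0]); h=np.radians(b['head'] if b['head']>0 else b['head']+180); u=np.array([np.cos(h),np.sin(h)]); g=butt-40*u; print(b,butt,g,np.degrees(h))
        plan([pose(g[0],g[1],z,np.degrees(h)-90)],op,None,step,9)
E
python3 - <<'E'
from fk import *
s=log();print(s['eef_pos'],s['opening'],s['ft_force']); d2()
E
```

```text
[394.84141066 830.78389364  81.87054016] 0.4729581682148937 [-0.81142783  0.18606452 -0.80471742]
{'A': 2081, 'c': array([397.9, 828.9]), 'ends': [array([449.8, 817.7]), array([355.4, 838. ])], 'w': np.float64(22.2), 'head': 167.9, 'bb': [269, 171, 25, 98]} [355.4 838. ] [394.51132947 829.61525748] 167.9
[[[-0.0,0.86,-0.01],[0.0,0.0,0.0],5],[[-0.0,0.86,-0.01],[0.0,0.0,0.0],5],[[-0.0,0.86,-0.01],[0.0,0.0,0.0],5],[[-0.0,0.86,-0.01],[0.0,0.0,0.0],5],[[-0.0,0.86,-0.01],[0.0,0.0,0.0],5]]
[[[-0.0,0.86,-0.01],[0.0,0.0,0.0],5],[[-0.0,0.86,-0.01],[0.0,0.0,0.0],5],[[-0.0,0.86,-0.01],[0.0,0.0,0.0],5],[[-0.0,0.86,-0.01],[0.0,0.0,0.0],5],[[-0.0,0.86,-0.01],[0.0,0.0,0.0],5]]
[[[-0.0,0.86,-0.01],[0.0,0.0,0.0],5],[[-0.0,0.86,-0.01],[0.0,0.0,0.0],5],[[0,0,0],[0,0,0],5],[[0,0,0],[0,0,0],5],[[0,0,0],[0,0,0],5]]
```

>>> apply_moves:
  increments:
    - [[0,1.6,0],[0,0,0],4.5]
    - [[0,1.6,0],[0,0,0],4.5]
    - [[0,1.6,0],[0,0,0],4.5]
    - [[0,1.6,0],[0,0,0],4.5]
    - [[0,1.6,0],[0,0,0],4.5]

```text
t: 51.8
eef_pos: [394.4, 829.5, -6.9]
tcp_rot: [-1.575, -0.001, -0.202]
ft_force: [0.1, -0.4, -0.0]
opening: 0.477
```

>>> apply_moves:
  increments:
    - [[0,0.8,0],[0,0,0],4.5]
    - [[0,0.5,0],[0,0,0],4.5]
    - [[0,0.3,0],[0,0,0],4.5]
    - [[0,0,0],[0,0,0],4.5]
    - [[0,0,0],[0,0,0],3]

```text
t: 52.42
eef_pos: [394.5, 829.5, -24.5]
tcp_rot: [-1.575, -0.001, -0.202]
ft_force: [0.4, 0.9, -0.1]
opening: 0.415
```

>>> apply_moves:
  increments:
    - [[0,0,0],[0,0,0],1.5]
    - [[0,0,0],[0,0,0],1.5]
    - [[0,0,0],[0,0,0],1.5]
    - [[0,0,0],[0,0,0],1.5]
    - [[0,0,0],[0,0,0],1.5]

```text
t: 53.05
eef_pos: [394.6, 829.8, -23.4]
tcp_rot: [-1.574, -0.002, -0.202]
ft_force: [0.3, 0.3, -0.6]
opening: 0.157
```

Run:
```python
from fk import *
s=log();print(s['eef_pos'],s['opening'],s['ft_force']); d2(80,5,60); p=shot('scene'); print([px(p,(394,829,z)).round(0).tolist() for z in (0,13,60)])
for b in blob(p,(12,130,120),(30,255,255),13,None,10):
  if b['bb'][0]<120: print(b)
```

```text
[394.60764787 829.8216157  -23.39409907] 0.1568813269407057 [ 0.3062353   0.30279584 -0.5874089 ]
{'A': 3059, 'c': array([380.9, 832.7]), 'ends': [array([413.4, 826.7]), array([354.6, 837.6])], 'w': np.float64(23.0), 'head': 169.5, 'bb': [262, 197, 40, 95]} [354.6 837.6] [393.9301963  830.31057898] 169.5
[[[-0.03,-5.17,0.0],[0.1,-0.5,0.0],5],[[-0.04,-5.17,0.01],[0.1,-0.5,0.0],5],[[0,0,0],[0,0,0],5],[[0,0,0],[0,0,0],5],[[0,0,0],[0,0,0],5]]
[[56.0, 184.0], [55.0, 180.0], [51.0, 167.0]]
{'A': 248, 'c': array([494.5, 696.6]), 'ends': [array([496. , 614.8]), array([492.6, 801.5])], 'w': np.float64(73.0), 'head': 91.0, 'bb': [89, 172, 36, 14]}
{'A': 72, 'c': array([420.1, 812.7]), 'ends': [array([399.5, 783.3]), array([436.1, 835.5])], 'w': np.float64(40.9), 'head': 55.0, 'bb': [59, 176, 14, 8]}
{'A': 74, 'c': array([368.1, 826.2]), 'ends': [array([350. , 794.7]), array([387.7, 860.1])], 'w': np.float64(37.9), 'head': 60.0, 'bb': [42, 179, 14, 9]}
```

Run:
```python
from fk import *
T=T_tool(); q=readout.state()['joints']
W=[pose(390,825,80,78),pose(335,650,300,70),pose(430,330,310,40),pose(480,-60,300,12),pose(530,-225,215,0)]
for G in W: q,e=ik(G,q); print(round(e,3),q.round(2))
plan(W,5,None,58,10)
```

```text
0.0 [ 1.06  1.06  0.67  0.    1.42 -0.3 ]
0.0 [ 1.    0.59  1.09 -0.    1.47 -0.22]
0.0 [ 0.53  0.27  1.58 -0.    1.3  -0.17]
0.0 [-0.26  0.18  1.72 -0.    1.24 -0.47]
0.0 [-0.52  0.39  1.65 -0.    1.1  -0.52]
[[[-0.17,-5.17,-0.3],[0.1,0.2,0.0],5],[[-0.17,-5.17,-0.29],[0.1,0.2,0.0],5],[[-0.35,-4.4,-3.65],[0.0,1.6,-0.0],5],[[-0.25,-4.4,-3.66],[0.0,1.6,-0.0],5],[[-0.14,-4.4,-3.67],[0.0,1.6,-0.0],5]]
[[[-0.04,-4.4,-3.67],[0.0,1.6,0.0],5],[[0.06,-4.4,-3.67],[-0.0,1.6,0.0],5],[[3.31,-0.17,-4.47],[0.0,5.0,-0.0],5],[[3.69,-0.17,-4.16],[0.0,5.0,-0.0],5],[[4.04,-0.17,-3.83],[0.0,5.0,-0.0],5]]
[[[4.36,-0.17,-3.46],[-0.0,5.0,-0.0],5],[[4.64,-0.17,-3.07],[-0.0,5.0,0.0],5],[[4.89,-0.17,-2.65],[-0.0,5.0,0.0],5],[[4.73,0.14,-3.03],[0.0,4.0,-0.0],5],[[4.93,0.14,-2.7],[0.0,4.0,-0.0],5]]
[[[5.1,0.14,-2.35],[0.0,4.0,-0.0],5],[[5.25,0.14,-1.98],[0.0,4.0,-0.0],5],[[5.38,0.14,-1.61],[-0.0,4.0,0.0],5],[[5.48,0.14,-1.23],[-0.0,4.0,0.0],5],[[5.55,0.14,-0.85],[-0.0,4.0,0.0],5]]
[[[4.29,2.13,0.37],[0.0,3.0,-0.0],5],[[4.27,2.12,0.59],[0.0,3.0,-0.0],5],[[4.23,2.12,0.81],[-0.0,3.0,0.0],5],[[4.18,2.12,1.03],[-0.0,3.0,0.0],5],[[0,0,0],[0,0,0],5]]
```

>>> apply_moves:
  increments:
    - [[0,0,0],[0,0,0],5]
    - [[0,-5,-0.3],[0,0.2,0],5]
    - [[-0.2,-5,-0.3],[0,0.2,0],5]
    - [[-0.3,-4.4,-3.6],[0,1.6,0],5]
    - [[-0.2,-4.4,-3.6],[0,1.6,0],5]

```text
t: 53.78
eef_pos: [369.2, 753.9, 162.2]
tcp_rot: [-1.583, 0.001, -0.266]
ft_force: [0.6, 0.5, -0.0]
opening: 0.52
```

>>> apply_moves:
  increments:
    - [[-0.1,-4.4,-3.7],[0,1.6,0],5]
    - [[0,-4.4,-3.7],[0,1.6,0],5]
    - [[0,-4.2,-3.7],[0,1.6,0],5]
    - [[3.3,-0.2,-4.5],[0,5,0],5]
    - [[3.7,-0.2,-4.2],[0,5,0],5]

```text
t: 54.4
eef_pos: [365.2, 536.9, 307.9]
tcp_rot: [-1.574, -0.003, -0.528]
ft_force: [0.4, 1.0, -0.7]
opening: 0.526
```

>>> apply_moves:
  increments:
    - [[4.0,-0.2,-3.8],[0,5,0],5]
    - [[4.4,-0.2,-3.5],[0,5,0],5]
    - [[4.6,-0.2,-3.1],[0,5,0],5]
    - [[4.9,-0.2,-2.6],[0,5,0],5]
    - [[4.7,0.1,-3.0],[0,4,0],5]

```text
t: 55.02
eef_pos: [433.9, 258.9, 318.4]
tcp_rot: [-1.567, -0.005, -0.961]
ft_force: [1.1, -0.4, -1.3]
opening: 0.528
```

Run:
```python
from fk import *
s=log();print(s['eef_pos'],s['tcp_rot'])
W=[pose(490,-60,290,12),pose(530,-225,215,0)]
plan(W,5,None,55,10)
```

```text
[433.89539469 258.94872707 318.40968201] [-1.56670391 -0.00472993 -0.96083808]
[[[4.89,0.49,-2.28],[-0.0,3.8,0.0],5],[[5.03,0.49,-1.95],[-0.0,3.8,0.0],5],[[5.15,0.48,-1.61],[-0.0,3.8,0.0],5],[[5.25,0.48,-1.26],[-0.0,3.8,0.0],5],[[5.32,0.48,-0.91],[-0.0,3.8,0.0],5]]
[[[5.37,0.48,-0.55],[-0.0,3.8,0.0],5],[[4.24,1.87,0.12],[0.0,3.0,-0.0],5],[[4.23,1.87,0.34],[0.0,3.0,-0.0],5],[[4.21,1.88,0.56],[-0.0,3.0,0.0],5],[[4.17,1.88,0.78],[-0.0,3.0,0.0],5]]
```

>>> apply_moves:
  increments:
    - [[4.9,0.5,-2.3],[0,3.8,0],5]
    - [[5.0,0.5,-2.0],[0,3.8,0],5]
    - [[5.2,0.5,-1.6],[0,3.8,0],5]
    - [[5.2,0.5,-1.3],[0,3.8,0],5]
    - [[5.3,0.5,-0.9],[0,3.8,0],5]

```text
t: 55.65
eef_pos: [478.9, -16.0, 295.9]
tcp_rot: [-1.559, -0.004, -1.303]
ft_force: [1.1, -0.0, -0.2]
opening: 0.525
```

>>> apply_moves:
  increments:
    - [[5.0,0.5,-0.5],[0,3.8,0],5]
    - [[4.0,1.8,0.1],[0,3,0],5]
    - [[4.0,1.8,0.3],[0,3,0],5]
    - [[3.5,1.8,0.5],[0,3,0],5]
    - [[0,0,0],[0,0,0],5]

```text
t: 56.28
eef_pos: [514.1, -187.3, 237.0]
tcp_rot: [-1.555, -0.003, -1.54]
ft_force: [-0.0, 0.1, 0.8]
opening: 0.528
```

```bash
cat >> fk.py <<'E'
def knob(c=(530,-185.8),show=True):
    p=shot('wrist'); print('grip',[(w(p,d['point']).round(1).tolist(),round(d['confidence'],2)) for d in nets.mark_of(p,'knob_grip')],'mark',[(w(p,d['point']).round(1).tolist(),round(d['confidence'],2)) for d in nets.mark_of(p,'knob_mark')])
    g=cv2.cvtColor(p['img'],cv2.COLOR_RGB2GRAY).astype(float); o=np.array(c)
    def samp(r,a,z): return cv2.getRectSubPix(g.astype(np.float32),(1,1),tuple(px(p,(o[0]+r*np.cos(a),o[1]+r*np.sin(a),z)).tolist()))[0,0]
    A=np.radians(np.arange(-180,180,5))
    for nm,rs,z in (('ptr',(10,13,16,19),57),('mark',(27,30,33,36,39,42),25)):
        v=np.array([[samp(r,a,z) for r in rs] for a in A]); print(nm); 
        for a,row in zip(A,v): 
            if row.max()>(110 if nm=='ptr' else 205): print(int(round(np.degrees(a))),row.astype(int))
    print('px c',px(p,(*o,57)),px(p,(*o,25)))
    np.save('knob.npy',g)
E
python3 - <<'E'
from fk import *
s=log();print(s['eef_pos'],s['tcp_rot']); knob()
see(['marker_1','driver_1'],('scene','top'))
E
```

```text
[ 514.08908532 -187.3277527   237.03293146] [-1.55544348 -0.00279572 -1.54005158]
grip [([532.5, -186.1, 46.7], 0.62)] mark [([490.4, -186.5, 26.8], 0.93)]
ptr
-125 [ 67  74  71 143]
-115 [150 116  94  81]
-110 [242 255 238 175]
-105 [187 253 215 169]
-90 [ 65  69  65 143]
-85 [ 71  67  76 141]
-80 [ 69  67  86 190]
-75 [ 69  66  84 201]
-70 [ 69  74  76 151]
-65 [ 68  73  83 164]
-60 [ 70  71  78 194]
-55 [ 70  77  82 237]
-50 [ 73  76  76 214]
-45 [ 72  76  77 201]
-40 [ 73  78  71 157]
-35 [ 78  81  72 173]
-30 [ 79  80  74 167]
-25 [ 80  77  76 143]
-20 [ 80  80  74 164]
-15 [ 80  82  71 188]
-10 [ 82  82  77 161]
mark
-180 [227 239 236 233 233 196]
-175 [229 238 234 230 228 199]
-170 [225 219 221 221 220 216]
-165 [225 219 221 222 220 220]
-160 [233 233 231 219 221 221]
-155 [223 219 218 218 221 219]
-150 [221 218 217 217 217 217]
-145 [229 237 231 216 214 216]
-140 [227 215 218 218 216 212]
-135 [224 218 217 218 218 217]
-130 [229 223 216 217 217 219]
-125 [212 224 221 217 220 199]
-120 [234 217 217 218 219 105]
-115 [213 217 216 219 176  71]
-110 [171 244 242 221  96  78]
-100
[... 1026 characters left out ...]
4]
115 [232 240 224 223 225 224]
120 [225 222 220 223 225 223]
125 [225 223 223 223 225 222]
130 [227 240 232 225 225 224]
135 [223 223 224 223 224 225]
140 [221 223 223 222 222 223]
145 [222 224 223 223 223 222]
150 [221 232 230 224 222 223]
155 [222 221 221 222 221 223]
160 [220 219 219 220 221 219]
165 [221 250 226 219 223 217]
170 [222 221 219 219 222 221]
175 [223 222 221 220 224 211]
px c [292.79810107 188.67588614] [291.67811362 184.05534826]
scene marker_1 [([536.4, 126.9, 95.5], [251.0, 185.0], 0.62)]
scene driver_1 [([574.1, 124.9, 110.2], [261.0, 175.0], 0.61)]
top marker_1 [([536.4, 123.5, 97.2], [224.0, 186.0], 0.68), ([516.4, -32.4, 23.7], [291.0, 200.0], 0.44)]
top driver_1 []
```

Run:
```python
from fk import *
plan([pose(530.5,-186,75,-18),pose(530.5,-186,25,-18)],3,None,40,9)
```

```text
[[[0.02,3.28,0.26],[-0.2,4.0,0.0],3],[[-0.0,3.28,0.27],[-0.2,4.0,0.0],3],[[-0.02,3.28,0.29],[-0.2,4.0,0.0],3],[[-0.04,3.28,0.3],[-0.2,4.0,0.0],3],[[-0.06,3.28,0.3],[-0.2,4.0,0.0],3]]
[[[0.0,2.5,0.0],[0.0,-0.0,0.0],3],[[0.0,2.5,0.0],[0.0,-0.0,0.0],3],[[0,0,0],[0,0,0],3],[[0,0,0],[0,0,0],3],[[0,0,0],[0,0,0],3]]
```

>>> apply_moves:
  increments:
    - [[0,3.2,0.3],[-0.2,4,0],3]
    - [[0,3.2,0.3],[-0.2,4,0],3]
    - [[0,3.2,0.3],[-0.2,4,0],3]
    - [[0,3.0,0.3],[-0.2,4,0],3]
    - [[0,2.5,0.3],[-0.2,3.5,0],3]

```text
t: 57.35
eef_pos: [533.5, -186.4, 87.2]
tcp_rot: [-1.563, -0.002, -1.884]
ft_force: [0.7, -1.0, 0.5]
opening: 0.313
```

Run:
```python
from fk import *
s=log();print(s['eef_pos'],s['tcp_rot'],s['opening'])
p=shot('wrist'); print('grip',[(w(p,d['point']).round(1).tolist(),round(d['confidence'],2)) for d in nets.mark_of(p,'knob_grip')],'mark',[(w(p,d['point']).round(1).tolist(),round(d['confidence'],2)) for d in nets.mark_of(p,'knob_mark')])
for b in blob(p,(0,0,225),(179,25,255),25,None,8): 
  if b['A']<400: print(b)
plan([pose(530.5,-186,8,-18)],3,None,12,9)
```

```text
[ 533.47652697 -186.37964963   87.24120542] [-1.56288082e+00 -1.75833389e-03 -1.88431378e+00] 0.31313160326507244
grip [([529.2, -185.3, 45.6], 0.65)] mark [([493.5, -188.3, 27.3], 0.93)]
{'A': 15, 'c': array([557.3, -14.9]), 'ends': [array([559. , -15.8]), array([555. , -13.7])], 'w': np.float64(2.2), 'head': 152.7, 'bb': [239, 0, 7, 4]}
{'A': 170, 'c': array([565.8, -25.3]), 'ends': [array([565.6, -35.1]), array([566. , -16.9])], 'w': np.float64(8.3), 'head': 88.8, 'bb': [251, 0, 13, 27]}
{'A': 8, 'c': array([525.3, -46.7]), 'ends': [array([526.2, -46.3]), array([524.2, -47.3])], 'w': np.float64(1.6), 'head': -153.1, 'bb': [217, 58, 4, 4]}
{'A': 12, 'c': array([573.7, -76.3]), 'ends': [array([576.9, -78.1]), array([571. , -74.8])], 'w': np.float64(1.4), 'head': 150.7, 'bb': [284, 76, 9, 4]}
{'A': 15, 'c': array([569.7, -79.8]), 'ends': [array([569.7, -83.6]), array([569.8, -76.6])], 'w': np.float64(1.6), 'head': 88.9, 'bb': [283, 79, 4, 10]}
{'A': 63, 'c': array([528.2, -75.3]), 'ends': [array([532.1, -78.3]), array([523.9, -71.9])], 'w': np.float64(8.6), 'head': 142.6, 'bb': [227,
[... 2536 characters left out ...]
.float64(1.1), 'head': -161.7, 'bb': [250, 234, 5, 4]}
{'A': 10, 'c': array([ 544.7, -210.6]), 'ends': [array([ 546.3, -213.3]), array([ 543.1, -207.9])], 'w': np.float64(1.5), 'head': 120.8, 'bb': [299, 234, 6, 5]}
{'A': 10, 'c': array([ 512.1, -209.9]), 'ends': [array([ 514.6, -208.1]), array([ 509.4, -211.8])], 'w': np.float64(2.3), 'head': -144.8, 'bb': [267, 243, 5, 6]}
[[[0.01,1.14,-0.04],[-0.1,0.0,0.0],3],[[0.01,1.14,-0.04],[-0.1,0.0,0.0],3],[[0.01,1.14,-0.04],[-0.1,0.0,0.0],3],[[0.01,1.14,-0.04],[-0.1,0.0,0.0],3],[[0.01,1.14,-0.04],[-0.1,0.0,0.0],3]]
[[[0.01,1.14,-0.04],[-0.1,0.0,0.0],3],[[0.01,1.14,-0.04],[-0.1,0.0,0.0],3],[[0,0,0],[0,0,0],3],[[0,0,0],[0,0,0],3],[[0,0,0],[0,0,0],3]]
```

>>> apply_moves:
  increments:
    - [[0,1.1,-0.1],[-0.1,0,0],3]
    - [[0,1.1,-0.1],[-0.1,0,0],3]
    - [[0,1.1,-0.1],[-0.1,0,0],3]
    - [[0,1.1,0],[-0.1,0,0],3]
    - [[0,1.1,0],[0,0,0],3]

```text
t: 58.12
eef_pos: [531.4, -186.0, 32.4]
tcp_rot: [-1.567, -0.002, -1.878]
ft_force: [0.6, -0.1, -0.7]
opening: 0.315
```

>>> apply_moves:
  increments:
    - [[0,0.8,0],[0,0,0],3]
    - [[0,0.5,0],[0,0,0],3]
    - [[0,0.2,0],[0,0,0],3]
    - [[0,0,0],[0,0,0],3]
    - [[0,0,0],[0,0,0],3]

```text
t: 58.75
eef_pos: [531.4, -186.0, 15.7]
tcp_rot: [-1.568, -0.002, -1.878]
ft_force: [-0.7, 0.2, -0.7]
opening: 0.314
```

>>> apply_moves:
  increments:
    - [[0,0.4,-0.1],[0,0,0],3]
    - [[0,0,0],[0,0,0],2]
    - [[0,0,0],[0,0,0],1]
    - [[0,0,0],[0,0,0],0]
    - [[0,0,0],[0,0,0],0]

```text
t: 59.38
eef_pos: [530.2, -185.6, 11.8]
tcp_rot: [-1.568, -0.002, -1.878]
ft_force: [-0.6, 0.4, -0.9]
opening: 0.114
```

>>> apply_moves:
  increments:
    - [[0,0,0],[0,0,0],0]
    - [[0,0,0],[0,0,0],0]
    - [[0,0,0],[0,7,0],0]
    - [[0,0,0],[0,7,0],0]
    - [[0,0,0],[0,0,0],0]

```text
t: 60.0
eef_pos: [530.3, -185.7, 11.8]
tcp_rot: [-1.567, -0.001, -2.128]
ft_force: [-0.3, -0.1, 0.6]
opening: 0.111
```

>>> apply_moves:
  increments:
    - [[0,0,0],[0,7,0],0]
    - [[0,0,0],[0,7,0],0]
    - [[0,0,0],[0,7,0],0]
    - [[0,0,0],[0,7,0],0]
    - [[0,0,0],[0,0,0],0]

```text
t: 60.62
eef_pos: [530.6, -186.0, 11.8]
tcp_rot: [-1.566, 0.001, -2.614]
ft_force: [0.2, -0.1, 0.5]
opening: 0.111
```

>>> apply_moves:
  increments:
    - [[0,0,0],[0,7,0],0]
    - [[0,0,0],[0,7,0],0]
    - [[0,0,0],[0,7,0],0]
    - [[0,0,0],[0,3,0],0]
    - [[0,0,0],[0,0,0],0]

```text
t: 61.25
eef_pos: [530.7, -186.3, 11.8]
tcp_rot: [-1.566, 0.003, -3.021]
ft_force: [-0.3, 0.5, -0.3]
opening: 0.115
```

Need about 6.3° more, then release and rise to check.

>>> apply_moves:
  increments:
    - [[0,0,0],[0,6,0],0]
    - [[0,0,0],[0,0,0],0]
    - [[0,0,0],[0,0,0],0]
    - [[0,0,0],[0,0,0],0]
    - [[0,0,0],[0,0,0],0]

```text
t: 61.88
eef_pos: [530.7, -186.4, 11.8]
tcp_rot: [-1.566, 0.003, -3.112]
ft_force: [-0.4, -1.0, 0.7]
opening: 0.113
```

>>> apply_moves:
  increments:
    - [[0,0,0],[0,0,0],2]
    - [[0,0,0],[0,0,0],3]
    - [[0,0,0],[0,0,0],3]
    - [[0,-3,0],[0,0,0],3]
    - [[0,-4,0],[0,0,0],3]

```text
t: 62.5
eef_pos: [529.5, -185.5, 80.9]
tcp_rot: [-1.569, -0.001, -3.111]
ft_force: [-0.3, 0.3, 0.6]
opening: 0.317
```

>>> apply_moves:
  increments:
    - [[0,-4,0],[0,0,0],3]
    - [[0,-4,0],[0,0,0],3]
    - [[0,-4,0],[0,0,0],3]
    - [[0,-3,0],[0,0,0],3]
    - [[0,0,0],[0,0,0],3]

```text
t: 63.12
eef_pos: [529.9, -185.2, 238.8]
tcp_rot: [-1.566, 0.003, -3.11]
ft_force: [0.2, -0.6, -0.9]
opening: 0.313
```

Run:
```python
from fk import *
s=log();print(s['eef_pos'],s['tcp_rot'],s['opening'])
p=shot('wrist'); print('grip',[(w(p,d['point']).round(1).tolist(),round(d['confidence'],2)) for d in nets.mark_of(p,'knob_grip')],'mark',[(w(p,d['point']).round(1).tolist(),round(d['confidence'],2)) for d in nets.mark_of(p,'knob_mark')])
for b in blob(p,(0,0,225),(179,25,255),25,None,8): 
  if b['A']<400 and np.hypot(b['c'][0]-530,b['c'][1]+186.5)<48: print(b)
for b in blob(p,(0,0,150),(179,40,255),57,None,8): 
  if b['A']<400 and np.hypot(b['c'][0]-530,b['c'][1]+186.5)<30: print('z57',b)
see(['collar_pointer','bar_mark','driver_1','marker_1'],('scene','top'))
```

```text
[ 529.90908615 -185.20055844  238.79773697] [-1.56645722  0.00337608 -3.11022964] 0.31298700312258537
grip [([530.0, -185.8, 48.8], 0.62)] mark []
scene collar_pointer [([516.5, -26.9, 25.9], [298.0, 226.0], 0.91)]
scene bar_mark [([515.3, -24.2, 23.6], [297.0, 227.0], 0.59)]
scene driver_1 [([572.3, 123.1, 108.6], [261.0, 176.0], 0.84), ([546.2, -34.6, -0.2], [307.0, 232.0], 0.37), ([516.5, -24.2, 24.1], [297.0, 227.0], 0.29)]
scene marker_1 [([535.1, 126.7, 96.3], [251.0, 185.0], 0.55)]
top collar_pointer [([517.4, -31.9, 27.5], [291.0, 200.0], 0.74)]
top bar_mark [([513.7, -32.2, 23.5], [291.0, 201.0], 0.93), ([550.2, -25.6, -1.1], [288.0, 189.0], 0.72)]
top driver_1 [([575.2, 126.9, 106.3], [222.0, 168.0], 0.56)]
top marker_1 [([538.4, 122.9, 96.7], [224.0, 185.0], 0.53)]
```

>>> apply_moves:
  increments:
    - [[4,-1,0],[0,0,0],3]
    - [[4,-1,0],[0,0,0],3]
    - [[0,0,0],[0,0,0],3]
    - [[0,0,0],[0,0,0],3]
    - [[0,0,0],[0,0,0],3]

```text
t: 64.4
eef_pos: [448.4, -187.5, 256.4]
tcp_rot: [-1.568, -0.0, -3.11]
ft_force: [0.2, 0.5, 0.3]
opening: 0.312
```

Run:
```python
from fk import *
s=log();print(s['eef_pos'],s['opening'])
p=shot('wrist'); print('grip',[(w(p,d['point']).round(1).tolist(),round(d['confidence'],2)) for d in nets.mark_of(p,'knob_grip')],'mark',[(w(p,d['point']).round(1).tolist(),round(d['confidence'],2)) for d in nets.mark_of(p,'knob_mark')])
for z,lo in ((25,225),(57,150)):
 for b in blob(p,(0,0,lo),(179,40,255),z,None,5): 
  if b['A']<400 and np.hypot(b['c'][0]-530,b['c'][1]+186.5)<48: print(z,b['A'],b['c'],b['ends'],b['head'])
```

```text
[ 448.40185835 -187.50281181  256.40855616] 0.31202262911126194
grip [] mark [([493.2, -187.8, 29.4], 0.88)]
25 13 [ 518. -186.] [array([ 526.1, -185.7]), array([ 509.9, -186.2])] -178.2
57 29 [ 519.  -186.4] [array([ 527.4, -186.2]), array([ 509.8, -186.6])] -178.6
```

```bash
python3 -c "
from h import *
print(env.job_done(), readout.state()['t'])"
```

```text
the job is handed in; nothing more can be done
the job is handed in; nothing more can be done
```

I set up the stand and handed the job in at about 64 s. I saw no verdict, so the results below rest on my own last checks.

- **Collar:** I backed the screw off about 1.28 rad and slid the collar until its pointer lined up with the long mark in the close-up, to within about 1 mm. I then tightened the screw to its stop, where the resisting moment was about 0.65 N m. After release the networks still put pointer and mark within about 3 mm of each other, which is within their own error.
- **Tools:** One screwdriver and one marker were really on the bench, and both stand in far-row pockets of the cup. Their mid-points read about 80 mm and 68 mm above the cup floor, against limits of 105 and 85 mm. The screwdriver leans somewhat; I did not measure the angle, but the pocket's geometry should keep it near 0.33 rad, against a limit of 0.55.
- **Knob:** I turned it about 1.23 rad. Its pointer line then read −178.6° and the mark about −179.4°, so it is off by roughly 0.02 rad. The arm was clear of everything at hand-in.

**Checks that disagreed or failed**
- **Fingertips:** They sit about 28 mm short of the TCP given in the task. My first grasp of the wing closed above it, so I corrected for this in every later grasp.
- **Second screwdriver:** One shows at the far left of the bench, near (400, 829) mm. The networks never reported it there, the fingers closed through it twice, and it did not move. I took it for scenery and left it. If it does count as a tool, the cup is one short.

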